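Clip an inspection lamp to a cupboard door and set it to rake

TASK

The finish of the little cupboard door on the tilting stand is to be inspected under raking light. Clip the cordless lamp onto the upper half of the door's side edge that is nearest to you, jaws square to the edge and pushed fully home, with the lamp head in front of the door's face. Swing the head on its stiff joint until its beam falls across the face at 30 degrees to it, and leave the lamp holding there by itself; do not shift the door on its stand or disturb the things lying round about.

Things in the scene. Friction and masses are not known exactly. Their poses are not given: they have to be found in the camera images.
- lamp: cordless clip-on lamp, 0.17 kg, most of it in the handles: black sprung clip, two halves on a steel pin, 30 mm high along the pin, with a swivelling LED head on the -y side. Starts lying on the table, pin upright. Origin on the pin axis at the clip's underside; z along the pin, up; x the way the jaws point. The frame belongs to the half on the -y side. Jaws reach to x = 47 mm
- lamp_handles (a point): middle between the ribbed handles when squeezed, 45 mm behind the pin, 15 mm above the underside; axes of the lamp. Handles end 72 mm behind the pin. Over them: 55 mm as it lies (middle then 13 mm further to +y), 43 mm clipped on, 30 mm squeezed to the stop; faces then parallel, and the lamp's x axis is turned 0.13 rad clockwise (seen from +z) from them. Needs 18 N, grip with 30 to 40
- lamp_throat (a point): centre of the rubber stop between the jaws, 14 mm ahead of the pin, 15 mm above the underside; axes of the lamp. The edge is fully home when it meets this stop: press until it is felt, 6 to 12 N is enough. As the handles are let out they swing forward along the fingers and draw the clip back 3 to 5 mm unless it is kept pressed home until the pads bite
- clip_jaw (a joint): opening of the sprung jaws, rad: 0 closed (4 mm between the rubber pads, as it lies), 0.32 clipped on 16 mm, 0.58 squeezed to the stop (26 mm between the pads, which are 30 mm wide along the pin: they pass over the door edge only about in line with it). As it lies, the clip's middle line is turned 0.16 rad clockwise from the lamp's x axis seen from above
- lamp_head (a joint): swing of the head on its stiff swivel (0.04 N m, stays where left), rad; axis parallel to the lamp's z at x = 16, y = -54 mm. 0: beam parallel to the lamp's x; positive: beam turned towards the jaws (+y). With the clip square on the edge it is the angle between beam and door face. Stops at -1.3 and 1.3
- lamp_lens (a point): front centre of the lamp head, an aluminium box 18 mm thick along the beam, 48 mm wide, 42 mm high (16 to 58 mm above the clip's underside). The point is 9 mm ahead of the swivel axis, 37 mm above the underside; x: the beam, z: the swivel axis, up. The head can be pinched through its thickness from its top end and twisted
- door_edge (a point): on the door's side edge nearest the robot, mid-thickness, 40 mm below the top, 95 mm above half height. x: across the door into the wood; y: from front face to back; z: up along the edge. Wooden door 200 wide, 270 high, 16 mm thick, top about 0.27 m over the table, leaning back 25 to 37 degrees on a plywood stand with a stiff tilt joint; its 45 mm side parts are plain on both faces
- pliers: combination pliers with black handles, 184 mm long, lying on the table; leave alone
- tape_roll: roll of dark tape, 55 mm across, 19 mm high; leave alone
- torch: black pocket torch, 142 mm long, 42 mm thick, lying; leave alone

How it is judged:
By the outcome, as a careful person would: the job done as asked, in the order asked, and still so for the second after the job is handed in, with the robot touching nothing.
It also fails if it takes over 64 s, if anything falls off the work surface, if the arm or the gripper's body presses on something with over 40 N, if the wrist force passes 120 N, or if a joint passes its speed limit or range.

ROBOT

A 6-joint arm with a two-finger parallel gripper is mounted at the origin on a cart in front of the work surface, level with it; the furniture and walls round the work are solid. World frame = base frame: x ahead of the robot, y to its left, z up, the work surface at z = 0. Lengths are in m, angles in rad, forces in N, time in s.
With the tool pointing down it reaches from about 0.325 to 1 m from the base axis. Payload 5.1 kg.
Tool frame: the origin (TCP) lies at the very end of the fingers, on their centre line; the grasp point (between the pads) lies 19 mm behind it (pinch_z is the distance from the TCP to the grasp point, in m); z points along the fingers, y is the line along which they close (so a half turn about z gives the same grasp; the last joint's range is limited). The gripper opens to 85 mm and grips with 20 to 120 N. Pads are 22 mm wide; open, the fingers measure 114 mm over their backs; the gripper's body (76 mm by 85 mm) begins 54 mm behind the grasp point. The pads swing forward as they close: fully open they stand 13 mm farther back than shut.
Start: joints at [1.051, 0.124, 1.65, -0, 1.367, -0.083], TCP at [0.275, 0.589, 0.231] pointing down, gripper open.
Joint ranges: [-2.61, 2.61], [-1.02, 2.33], [0.03, 2.71], [-1.35, 4.49], [0.32, 2.68], [-2.91, 2.91]. Speed limits (rad/s): [2.57, 2.57, 3.14, 3.14, 3.14, 3.14].

INTERFACE

Orientations are given as a unit quaternion [w, x, y, z].
In Python, from rig import state, capture, camera_info, close_job, find_in, outline_of, mark_of, pinch_z gives the robot as it stands. The module is installed in compiled form; this text tells all that it offers.
- The arm moves only by the shell command python3 -m pendant 'ROWS' [OPENING] [FORCE]. ROWS is a JSON object whose one key "commands" holds a list of rows, each a list of 2 entries, a list of its own where there are three numbers: the shift along the world's x, y, z in m, then the turn about the world's z in degrees. A call has 1 to 12 rows; each row is the pose to reach, as a shift and turn from the pose commanded when the call began; what a row does not reach only later rows make up. A row lasts 1/10 s, in which the tool goes at most 50 mm and 8.59 degrees, less where a joint would pass 70% of its speed; a pose out of reach is approached as far as the arm can. A call with a gripper value outside its range is refused whole. OPENING is the closure, from 0 (fully open) to 1 (shut), set as the call begins (- or left out, the last holds). The fingers move at their own pace and stop on an object; FORCE is the grip in N (left out, the last holds). Time passes only in rows, so rows that repeat a pose let the fingers close. It gives the time, the measured TCP pose, the force, the opening and the grip force at its end, in the units of the state.
- state(): the state, without advancing time (a new reading comes with each control period).
- capture(name): name is "scene" or "side" or "wrist"; returns (picture, depth): 420x560x3 uint8, red, green, blue; 420x560 float32, m along the optical axis (not along the pixel's ray), 0 where there is no reading.
- camera_info(name): a dict with "K" (3x3 intrinsics, pixels), "k1" (the pictures are not rectified: a ray, as slopes to the right and down, at radius r is drawn at 1 + k1 r^2 times it, then the intrinsics apply), "R" (3x3) and "t" (3): a world point X has camera coordinates R X + t. Camera axes: x right, y down, z forward; pixel columns grow to the right and rows downward; lengths in m; the calibration is good to about 2 mm. A picture is of the moment at which its call begins: read the wrist's pose just before it. camera_info takes no time and is no camera call; for the wrist camera it gives the pose at the moment of the call.
- close_job(): hands the job in; it is judged then, once.
Trained networks look in the newest picture that a camera, given by its name, has taken for a name from the list of things; names that differ only in an ending like _2 or _b are one class to them, and where a whole thing is asked for, a point or a joint stands for the part that bears it (a point fixed in the world has none). Each returns a list of dicts, best first, with "score" (0 to 1); they miss things now and then, are a little off and sometimes report something else, mostly with a low value. They report only what shows in the picture. A call takes as long as a camera call.
- find_in(camera, label): "location" ([x, y, z] in m, in the coordinates of the camera as it stood for that picture, good to about 4 mm: the middle of the surface that is visible of it).
- outline_of(camera, label): "pixels" (420x560 bool, what is visible of it).
- mark_of(camera, label): "location" ([x, y, z] in m, in the coordinates of the camera as it stood for that picture, good to about 4 mm: a listed point, or the origin of a listed thing).
The state is a dict: "time": time; "joint_positions": joint angles; "qvel": joint speeds; "joint_efforts": joint torques, N m; "tcp_pos": TCP position; "tcp_rot": TCP orientation; "wrist_force": force on the tool from outside, world axes, zero at the start; "moment": the same for the moment, N m; "gripper_width": finger opening in m; "gripper_force": force on a finger pad.
Only numpy, scipy, OpenCV 4.12 (cv2) and the standard library are available. Lean on these libraries where they do the work, as an engineer would, in place of code of your own. Each camera call takes 0.05 s, during which the arm holds its last target. There are 200 camera calls.

## Working session

There is one attempt and no reset: what is moved stays moved. The work goes in short steps, Python scripts to look and compute and a shell command to move; the robot and the scene stay as the last step left them, time stands still between calls to the robot, and variables do not carry over. Pictures are saved under pics/ and viewed, at most 10 in all, crops included, and the job is handed in when it is done.

```bash
mkdir -p pics
cat > h.py <<'E'
import numpy as np, cv2
from rig import *
from scipy.spatial.transform import Rotation as Ro
def unproj(ci,px,d):
    K=np.array(ci["K"]);px=np.atleast_2d(px).astype(float);d=np.atleast_1d(d)
    s=cv2.undistortPoints(px.reshape(-1,1,2),K,np.array([ci["k1"],0,0,0.])).reshape(-1,2)
    c=np.c_[s*d[:,None],d]
    return (c-np.array(ci["t"]))@np.array(ci["R"])
def proj(ci,X):
    R=np.array(ci["R"]);return cv2.projectPoints(np.atleast_2d(X).astype(float),cv2.Rodrigues(R)[0],np.array(ci["t"],float),np.array(ci["K"]),np.array([ci["k1"],0,0,0.]))[0].reshape(-1,2)
def w(ci,p): return (np.array(p)-np.array(ci["t"]))@np.array(ci["R"])
def save(n,im): cv2.imwrite("pics/"+n,im[:,:,::-1])
E
python3 - <<'E'
from h import *
np.set_printoptions(precision=4,suppress=True)
print(state(),pinch_z)
for c in ["scene","side","wrist"]:
    ci=camera_info(c);im,d=capture(c);save(c+"0.png",im);np.savez(c+"0.npz",im=im,d=d)
    print(c,"cam pos",-np.array(ci["R"]).T@ci["t"],"fwd",np.array(ci["R"])[2],ci["k1"])
    for l in ["lamp_handles","lamp_throat","lamp_lens","door_edge","lamp"]:
        for r in mark_of(c,l)[:2]: print("mark",l,round(r["score"],2),w(ci,r["location"]),proj(ci,w(ci,r["location"])))
    for l in ["pliers","tape_roll","torch","lamp"]:
        for r in find_in(c,l)[:2]: print("find",l,round(r["score"],2),w(ci,r["location"]))
a=np.vstack([np.load("scene0.npz")["im"][:, :],]);b=np.load("side0.npz")["im"]
save("both.png",cv2.resize(np.hstack([a,b]),(800,300)))
E
```

```text
{'time': 0.0, 'joint_positions': array([ 1.0514,  0.1245,  1.6517, -0.    ,  1.3675, -0.0826]), 'qvel': array([ 0.0008, -0.0005,  0.0011,  0.0014, -0.0001, -0.0003]), 'joint_efforts': array([ -0.0008, -42.3616, -36.5449,  -0.0002,   0.0071,   0.    ]), 'tcp_pos': array([0.2747, 0.5884, 0.23  ]), 'tcp_rot': array([-0.0003,  0.2167,  0.9762, -0.001 ]), 'wrist_force': array([0.676 , 0.2536, 0.2909]), 'moment': array([-0.0419, -0.019 , -0.065 ]), 'gripper_force': 0.0, 'gripper_width': 0.08506840254058352} 0.0187
scene cam pos [-0.2058 -0.561   0.6794] fwd [ 0.7862  0.3833 -0.4848] -0.15711631851518487
mark lamp_handles 0.7 [ 0.4627 -0.2025  0.016 ] [[259.3943 323.6867]]
mark lamp_throat 0.81 [ 0.5181 -0.2056  0.0118] [[274.0599 309.5297]]
mark lamp_lens 0.85 [ 0.5183 -0.2677  0.0304] [[303.0316 311.8628]]
mark door_edge 0.87 [0.605  0.0642 0.2465] [[181.2582 158.4538]]
mark lamp 0.57 [ 0.5073 -0.203  -0.0058] [[270.2502 319.0174]]
find pliers 0.63 [ 0.7688 -0.2259  0.0103]
find tape_roll 0.91 [ 0.4377 -0.0953  0.0165]
find torch 0.7 [ 0.6129 -0.2908  0.0306]
find lamp 0.69 [ 0.4997 -0.2156  0.0236]
side cam pos [0.4576 0.5594 0.5993] fwd [ 0.1449 -0.8577 -0.4934] -0.05473472208172607
mark lamp_handles 0.56 [ 0.4623 -0.1997  0.0188] [[339.205  271.2515]]
mark lamp_throat 0.55 [ 0.5258 -0.2051  0.0124] [[309.8619 268.9719]]
mark lamp_throat 0.2 [ 0.5229 -0.2667  0.041 ] [[314.8028 242.4829]]
mark lamp_lens 0.68 [ 0.5218 -0.2646  0.0382] [[315.1309 244.0966]]
mark door_edge 0.91 [0.6056 0.0674 0.2402] [[237.0371 250.3761]]
mark lamp 0.6 [ 0.5083 -0.202   0.0017] [[317.5277 274.5995]]
find tape_roll 0.79 [ 0.4488 -0.0805  0.0186]
find tape_roll 0.27 [ 0.5171 -0.2463  0.0431]
find torch 0.95 [ 0.6225 -0.2397  0.0318]
find lamp 0.73 [ 0.501  -0.2077  0.0227]
wrist cam pos [0.2123 0.6175 0.374 ] fwd [ 0.2425 -0.114  -0.9634] -0.07839285887758282
```

View pics/scene0.png

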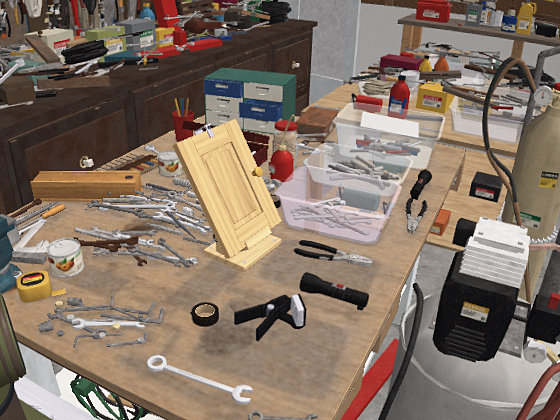

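View pics/side0.png

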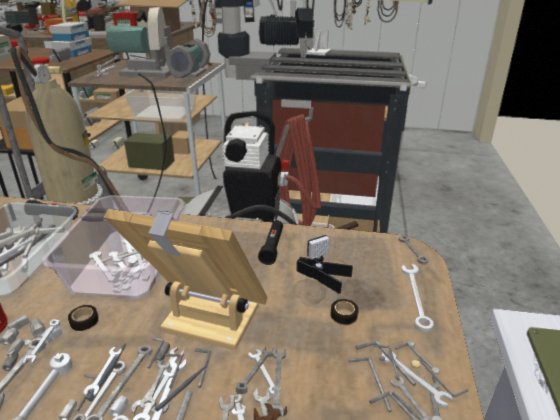

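```bash
python3 -m pendant --help 2>&1 | head -20
python3 - <<'E'
from h import *
np.set_printoptions(precision=4,suppress=True)
# door face plane + edge direction from scene depth
z=np.load("scene0.npz");ci=camera_info("scene");d=z["d"]
v,u=np.mgrid[0:420,0:560];m=(d>0)
P=np.full((420,560,3),np.nan);P[m]=unproj(ci,np.c_[u[m],v[m]],d[m])
np.save("Ps.npy",P)
s=m&(P[...,0]>.58)&(P[...,0]<.85)&(P[...,1]>-.12)&(P[...,1]<.16)&(P[...,2]>.09)&(P[...,2]<.30)
X=P[s];best=None;rng=np.random.default_rng(0)
for _ in range(400):
    a=X[rng.choice(len(X),3,False)];n=np.cross(a[1]-a[0],a[2]-a[0]);n/=np.linalg.norm(n)+1e-12
    k=np.abs((X-a[0])@n)<.0025
    if best is None or k.sum()>best.sum():best=k
Y=X[best];c=Y.mean(0);n=np.linalg.svd(Y-c,full_matrices=False)[2][2];n*=-np.sign(n[1])
print("plane",c,n,best.sum(),len(X),"lean",np.degrees(np.arcsin(n[2])),"yaw deg",np.degrees(np.arctan2(n[0],-n[1])))
up=np.array([0,0,1])-n*n[2];up/=np.linalg.norm(up);xx=np.cross(up,-n)*-1
xx=np.cross(-n,up);print("x",xx,"up",up)
q=np.c_[(Y-c)@xx,(Y-c)@up]
for lo in np.arange(-.13,.13,.03):
    k=(q[:,1]>lo)&(q[:,1]<lo+.03)
    if k.sum()>20: print(round(lo,2),np.percentile(q[k,0],[1,99]))
print(np.percentile(q[:,1],[.5,99.5]))
E
```

```text
invalid input: not JSON, or not a number
plane [0.6915 0.0132 0.1913] [-0.1158 -0.86    0.497 ] 3848 6831 lean 29.800145954279724 yaw deg -7.66995488536979
x [ 0.9911 -0.1335  0.    ] up [0.0663 0.4925 0.8678]
-0.13 [-0.0936  0.1434]
-0.1 [-0.0932  0.106 ]
-0.07 [-0.0929  0.1028]
-0.04 [-0.0943  0.1005]
-0.01 [-0.0942  0.1056]
0.02 [-0.0935  0.1054]
0.05 [-0.0928  0.1035]
0.08 [-0.0933  0.1033]
[-0.1152  0.1001]
```

```bash
python3 -m pendant '{"commands":[[[0,0,0.05],0],[[0,0,0.1],0],[[0,0,0.15],0],[[0,0,0.2],0],[[0,0,0.25],0],[[0,0,0.3],0],[[0,0,0.35],0],[[0,0,0.4],0],[[0,0,0.45],0],[[0,0,0.5],0],[[0,0,0.55],0],[[0,0,0.6],0]]}' 0; python3 -c "
from h import *
print(state())"
```

```text
time: 2.7
tcp_pos: [0.2726, 0.5836, 0.7968]
tcp_rot: [0.001, 0.217, 0.976, 0.004]
wrist_force: [0.3, 1.9, 0.5]
gripper_width: 0.0854
gripper_force: 0.0
{'time': 2.7, 'joint_positions': array([ 1.05029885e+00,  5.45213582e-01,  1.05114717e-01,  7.87267540e-04,
        2.48304908e+00, -8.31058462e-02]), 'qvel': array([-0.0138935 ,  1.06449479, -2.19825744,  0.0087155 ,  1.09946207,
       -0.0060842 ]), 'joint_efforts': array([ 5.46998139e-01, -5.64854622e+01, -1.97213906e+01, -2.36522246e-03,
       -5.96465673e-01,  6.01086489e-03]), 'tcp_pos': array([0.27256951, 0.58355015, 0.79680497]), 'tcp_rot': array([0.00099218, 0.21664998, 0.97624068, 0.0039932 ]), 'wrist_force': array([0.31793874, 1.88148011, 0.54543149]), 'moment': array([ 0.05647832, -0.0334913 ,  0.01113569]), 'gripper_force': 0.0, 'gripper_width': 0.0853805691351307}
```

```bash
python3 -m pendant '{"commands":[[[0,0,0.05],0],[[0,0,0.1],0],[[0,0,0.15],0],[[0,0,0.2],0],[[0,0,0.2],0],[[0,0,0.2],0]]}' 0; python3 -c "
from h import *
np.set_printoptions(precision=3,suppress=True)
print(state()['joint_positions'])"
```

```text
time: 3.3
tcp_pos: [0.2416, 0.5176, 0.8542]
tcp_rot: [0.003, 0.217, 0.976, 0.014]
wrist_force: [-0.3, -0.1, 0.1]
gripper_width: 0.0851
gripper_force: 0.0
[ 1.039  0.5    0.025  0.005  2.588 -0.091]
```

```bash
python3 -m pendant '{"commands":[[[0,0,0.05],0],[[0,0,0.1],0],[[0,0,0.15],0],[[0,0,0.2],0],[[0,0,0.25],0],[[0,0,0.3],0],[[0,0,0.3],0],[[0,0,0.3],0]]}' 0; python3 -c "
from h import *
np.set_printoptions(precision=3,suppress=True)
print(state()['joint_positions'])"; python3 -m pendant '{"commands":[[[-0.03,-0.06,0],0],[[-0.06,-0.12,0],0],[[-0.09,-0.18,0],0],[[-0.09,-0.18,0],0]]}' 0; python3 -c "
from h import *
np.set_printoptions(precision=3,suppress=True)
print(state()['joint_positions'])"
```

```text
time: 4.1
tcp_pos: [0.2052, 0.4391, 0.9046]
tcp_rot: [0.005, 0.217, 0.976, 0.021]
wrist_force: [0.5, 0.4, -0.4]
gripper_width: 0.0854
gripper_force: 0.0
[ 1.02   0.402  0.026  0.011  2.671 -0.104]
time: 4.5
tcp_pos: [0.1224, 0.274, 0.9037]
tcp_rot: [0.004, 0.216, 0.976, 0.02]
wrist_force: [-0.5, -0.5, 0.5]
gripper_width: 0.0853
gripper_force: 0.0
[ 0.964 -0.139  0.668  0.013  2.572 -0.159]
```

```bash
cat > st.py <<'E'
from h import *
np.set_printoptions(precision=3,suppress=True)
s=state();q=s['tcp_rot'];R=Ro.from_quat([q[1],q[2],q[3],q[0]]).as_matrix()
print("t",s['time'],"j",s['joint_positions'],"p",s['tcp_pos'])
print("toolz",R[:,2],"tooly",R[:,1],"tilt",np.degrees(np.arccos(-R[2,2])),"tilt dir az",np.degrees(np.arctan2(R[1,2],R[0,2])),"F",s['wrist_force'],"M",s['moment'],"w",s['gripper_width'],"gf",s['gripper_force'])
E
python3 st.py; python3 -m pendant '{"commands":[[[0,0,0.3],0],[[0.2,0.1,0.5],0],[[0.4,0.2,0.5],0],[[0.8,0.6,0.3],0],[[0.8,0.6,0.3],0],[[0.8,0.6,0.3],0],[[0.8,0.6,0.3],0],[[0.8,0.6,0.3],0],[[0.8,0.6,0.3],0],[[0.8,0.6,0.3],0],[[0.8,0.6,0.3],0],[[0.8,0.6,0.3],0]]}' 0; python3 st.py
```

```text
t 4.5 j [ 0.964 -0.139  0.668  0.013  2.572 -0.159] p [0.122 0.274 0.904]
toolz [ 0.017  0.037 -0.999] tooly [0.422 0.905 0.041] tilt 2.3463585918499574 tilt dir az 65.21801829731191 F [-0.463 -0.48   0.548] M [-0.002  0.037  0.069] w 0.08526542335352844 gf 0.0
time: 5.7
tcp_pos: [0.3463, 0.3759, 0.8835]
tcp_rot: [-0.01, 0.216, 0.976, 0.002]
wrist_force: [-0.3, 0.2, -0.2]
gripper_width: 0.0853
gripper_force: 0.0
t 5.7 j [ 0.711  0.445  0.025  0.042  2.68  -0.386] p [0.346 0.376 0.883]
toolz [-0.019  0.008 -1.   ] tooly [ 0.423  0.906 -0.001] tilt 1.1823190824961494 tilt dir az 157.26029174895703 F [-0.275  0.169 -0.178] M [ 0.002 -0.031 -0.015] w 0.08532776739083113 gf 0.0
```

```bash
python3 -m pendant '{"commands":[[[-0.03,-0.03,0.1],0],[[-0.06,-0.06,0.2],0],[[-0.09,-0.09,0.3],0],[[-0.12,-0.12,0.3],0],[[-0.15,-0.15,0.3],0],[[-0.2,-0.2,0.3],0],[[-0.25,-0.25,0.3],0],[[-0.3,-0.3,0.3],0],[[-0.3,-0.3,0.3],0],[[-0.3,-0.3,0.3],0],[[-0.3,-0.3,0.3],0],[[-0.3,-0.3,0.3],0]]}' 0; python3 st.py
```

```text
time: 6.9
tcp_pos: [0.2742, 0.341, 0.9343]
tcp_rot: [0.019, 0.217, 0.975, 0.046]
wrist_force: [0.1, 0.0, 0.3]
gripper_width: 0.0853
gripper_force: 0.0
t 6.9 j [ 0.758  0.336  0.026  0.045  2.68  -0.334] p [0.274 0.341 0.934]
toolz [ 0.058  0.082 -0.995] tooly [0.421 0.902 0.099] tilt 5.760827110024592 tilt dir az 54.99999313054829 F [0.085 0.004 0.3  ] M [-0.024  0.041  0.02 ] w 0.08525506866330979 gf 0.0
```

```bash
python3 -m pendant '{"commands":[[[-0.1,-0.1,0.3],0],[[-0.2,-0.2,0.4],0],[[-0.3,-0.3,0.4],0],[[-0.3,-0.3,0.4],0],[[-0.3,-0.3,0.4],0],[[-0.3,-0.3,0.4],0],[[-0.3,-0.3,0.4],0],[[-0.3,-0.3,0.4],0]]}' 0; python3 st.py;python3 -m pendant '{"commands":[[[0,0,0],0],[[0,0,0],0]]}' 0; python3 st.py
```

```text
time: 7.7
tcp_pos: [0.1949, 0.3076, 0.9744]
tcp_rot: [0.044, 0.216, 0.971, 0.09]
wrist_force: [0.4, -0.9, 0.1]
gripper_width: 0.0851
gripper_force: 0.0
t 7.7 j [ 0.852  0.235  0.026  0.02   2.68  -0.263] p [0.195 0.308 0.974]
toolz [ 0.124  0.155 -0.98 ] tooly [0.412 0.891 0.193] tilt 11.463641846763267 tilt dir az 51.328778792661836 F [ 0.421 -0.912  0.075] M [-0.119  0.039 -0.017] w 0.08513454948792966 gf 0.0
time: 7.9
tcp_pos: [0.1952, 0.3075, 0.9743]
tcp_rot: [0.044, 0.216, 0.971, 0.09]
wrist_force: [-0.1, 0.2, 0.3]
gripper_width: 0.0854
gripper_force: 0.0
t 7.9 j [ 0.851  0.235  0.026  0.02   2.68  -0.264] p [0.195 0.307 0.974]
toolz [ 0.124  0.155 -0.98 ] tooly [0.412 0.891 0.193] tilt 11.458117434220867 tilt dir az 51.31924927147064 F [-0.13   0.247  0.261] M [-0.066  0.072  0.024] w 0.08541530335704556 gf 0.0
```

```bash
python3 -m pendant '{"commands":[[[0.3,0.4,0.2],0],[[0.4,0.5,0.3],0],[[0.4,0.5,0.3],0],[[0.4,0.5,0.3],0],[[0.4,0.5,0.3],0],[[0.4,0.5,0.3],0],[[0.4,0.5,0.3],0],[[0.4,0.5,0.3],0]]}' 0; python3 st.py
```

```text
time: 8.7
tcp_pos: [0.2395, 0.3293, 0.9522]
tcp_rot: [0.028, 0.216, 0.974, 0.066]
wrist_force: [0.4, 0.1, 0.9]
gripper_width: 0.0854
gripper_force: 0.0
t 8.7 j [ 0.795  0.294  0.025  0.048  2.68  -0.293] p [0.239 0.329 0.952]
toolz [ 0.083  0.116 -0.99 ] tooly [0.418 0.898 0.14 ] tilt 8.199786934324518 tilt dir az 54.24604227085394 F [0.369 0.127 0.921] M [-0.056  0.024 -0.054] w 0.08540552952808972 gf 0.0
```

```bash
python3 -m pendant '{"commands":[[[0.6,0.8,0.2],0],[[0.6,0.8,0.3],0],[[0.6,0.8,0.3],0],[[0.6,0.8,0.3],0],[[0.6,0.8,0.3],0],[[0.6,0.8,0.3],0],[[0.6,0.8,0.3],0],[[0.6,0.8,0.3],0],[[0.6,0.8,0.3],0],[[0.6,0.8,0.3],0]]}' 0; python3 st.py
```

```text
time: 9.7
tcp_pos: [0.2756, 0.3642, 0.9223]
tcp_rot: [0.009, 0.216, 0.976, 0.036]
wrist_force: [-0.4, -0.6, 0.2]
gripper_width: 0.0854
gripper_force: 0.0
t 9.7 j [ 0.791  0.364  0.026  0.051  2.68  -0.296] p [0.276 0.364 0.922]
toolz [ 0.034  0.067 -0.997] tooly [0.421 0.904 0.075] tilt 4.290242936513845 tilt dir az 63.08587590092651 F [-0.437 -0.568  0.218] M [-0.067  0.052 -0.013] w 0.08544246694449353 gf 0.0
```

```bash
python3 -m pendant '{"commands":[[[0.5,1.0,0.3],0],[[0.5,1.0,0.3],0],[[0.5,1.0,0.3],0],[[0.5,1.0,0.3],0],[[0.5,1.0,0.3],0],[[0.5,1.0,0.3],0],[[0.5,1.0,0.3],0],[[0.5,1.0,0.3],0],[[0.5,1.0,0.3],0],[[0.5,1.0,0.3],0],[[0.5,1.0,0.3],0]]}' 0; python3 st.py
```

```text
time: 10.8
tcp_pos: [0.2628, 0.4266, 0.891]
tcp_rot: [-0.006, 0.216, 0.976, 0.006]
wrist_force: [0.1, 0.0, -0.3]
gripper_width: 0.0854
gripper_force: 0.0
t 10.8 j [ 0.903  0.429  0.026  0.036  2.68  -0.2  ] p [0.263 0.427 0.891]
toolz [-0.009  0.015 -1.   ] tooly [0.422 0.906 0.009] tilt 0.9819545076881219 tilt dir az 122.06366906026759 F [ 0.06   0.023 -0.281] M [-0.019  0.062 -0.023] w 0.08544932266948066 gf 0.0
```

```bash
python3 -m pendant '{"commands":[[[0.01,-0.03,-0.03],-8.4],[[0.02,-0.06,-0.06],-16.8],[[0.03,-0.09,-0.09],-25.2],[[0.04,-0.12,-0.12],-33.6],[[0.05,-0.15,-0.15],-42],[[0.06,-0.18,-0.18],-50.4],[[0.07,-0.21,-0.21],-58.8],[[0.08,-0.24,-0.24],-67.2],[[0.09,-0.27,-0.27],-75.6],[[0.1,-0.31,-0.3],-84]]}' 0;  python3 -m pendant '{"commands":[[[0.01,-0.03,-0.03],-8.4],[[0.02,-0.06,-0.06],-16.8],[[0.03,-0.09,-0.09],-25.2],[[0.04,-0.12,-0.12],-33.6],[[0.05,-0.15,-0.15],-42],[[0.06,-0.18,-0.18],-50.4],[[0.07,-0.21,-0.21],-58.8],[[0.08,-0.24,-0.24],-67.2],[[0.09,-0.27,-0.27],-75.6],[[0.1,-0.31,-0.29],-84]]}' 0; python3 st.py
```

```text
time: 11.8
tcp_pos: [0.3623, 0.1177, 0.5903]
tcp_rot: [-0.001, 0.782, 0.624, 0.008]
wrist_force: [1.5, -0.6, 0.6]
gripper_width: 0.0856
gripper_force: 0.0
time: 12.8
tcp_pos: [0.4618, -0.1913, 0.2999]
tcp_rot: [0.004, 0.998, -0.06, 0.006]
wrist_force: [0.2, 1.3, 0.1]
gripper_width: 0.0852
gripper_force: 0.0
t 12.8 j [-0.499 -0.258  1.899 -0.003  1.486  1.191] p [ 0.462 -0.191  0.3  ]
toolz [ 0.011 -0.009 -1.   ] tooly [-0.119 -0.993  0.008] tilt 0.826118501332347 tilt dir az -38.88340733548244 F [0.226 1.324 0.109] M [0.027 0.031 0.011] w 0.08519326626090874 gf 0.0
```

Run:
```python
from h import *
np.set_printoptions(precision=4,suppress=True)
c="wrist";ci=camera_info(c);im,d=capture(c);save("w1.png",im);np.savez("w1.npz",im=im,d=d,**{k:np.array(ci[k]) for k in ci})
print("cam",-np.array(ci["R"]).T@ci["t"])
for l in ["lamp_handles","lamp_throat","lamp_lens","lamp"]:
    for r in mark_of(c,l)[:2]: print("mark",l,round(r["score"],2),w(ci,r["location"]),proj(ci,w(ci,r["location"])))
m=(d>0);v,u=np.nonzero(m);P=unproj(ci,np.c_[u,v],d[m])
for nm,lo,hi in [("clip",.02,.034),("head",.045,.07)]:
    k=(P[:,2]>lo)&(P[:,2]<hi)&(np.hypot(P[:,0]-.5,P[:,1]+.215)<.13)
    np.save(nm+".npy",P[k]);print(nm,k.sum(),P[k].mean(0) if k.any() else 0)
    if k.sum()>30: print(cv2.minAreaRect((P[k,:2]*1000).astype(np.float32)), np.percentile(P[k,2],[5,50,95]))
```

```text
cam [ 0.527  -0.1984  0.4434]
mark lamp_handles 0.78 [ 0.4596 -0.2021  0.0164] [[288.4164 179.8002]]
mark lamp_throat 0.73 [ 0.5177 -0.2045  0.0129] [[284.5527 128.9677]]
mark lamp_lens 0.91 [ 0.5176 -0.2667  0.037 ] [[342.3201 122.7486]]
mark lamp 0.57 [ 0.5046 -0.2063  0.0044] [[287.2885 139.9408]]
clip 2260 [ 0.5267 -0.2146  0.0289]
((511.25579833984375, -209.3267364501953), (110.02339935302734, 248.2541961669922), 48.303470611572266) [0.0228 0.0295 0.0326]
head 836 [ 0.5117 -0.2572  0.0574]
((510.64581298828125, -258.0290222167969), (47.68470764160156, 18.394739151000977), 40.28411865234375) [0.0538 0.0579 0.0592]
```

View pics/w1.png

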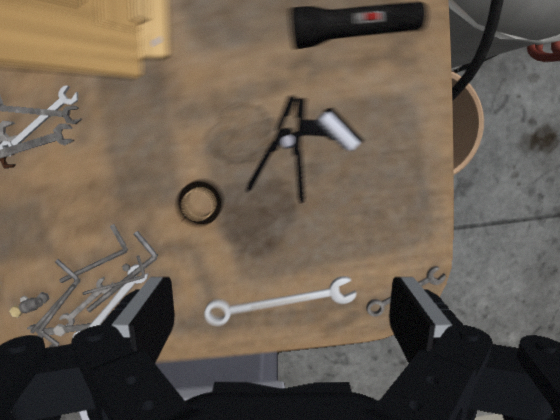

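Run:
```python
from h import *
np.set_printoptions(precision=4,suppress=True)
z=np.load("w1.npz");ci={k:z[k] for k in ["K","k1","R","t"]}
im=z["im"];k=5
save("w1c.png",cv2.resize(im[85:215,220:380],None,fx=5,fy=4.6,interpolation=cv2.INTER_CUBIC))
C=-ci["R"].T@ci["t"]
def pl(px,h):
    X=unproj(ci,px,np.ones(len(px)));r=X-C;return C+r*((h-C[2])/r[:,2])[:,None]
px=np.array([[250,188],[302,200],[288,140],[291,98],[302,98],[341,130]])
print(pl(px,.03))
g=im.max(2);m=np.zeros(g.shape,bool);m[90:212,240:312]=g[90:212,240:312]<60
v,u=np.nonzero(m);P=pl(np.c_[u,v],.03)
for x0 in np.arange(.43,.57,.006):
    kk=(P[:,0]>=x0)&(P[:,0]<x0+.006)
    y=np.sort(P[kk,1]); 
    if len(y)>2:
        gaps=np.nonzero(np.diff(y)>.004)[0];segs=np.split(y,gaps+1);print(round(x0+.003,3),[(round(s[0],4),round(s[-1],4)) for s in segs])
```

```text
[[ 0.4576 -0.1576  0.03  ]
 [ 0.4367 -0.2148  0.03  ]
 [ 0.5058 -0.2066  0.03  ]
 [ 0.5498 -0.2149  0.03  ]
 [ 0.5484 -0.2267  0.03  ]
 [ 0.5098 -0.2658  0.03  ]]
0.439 [(np.float64(-0.2163), np.float64(-0.2118))]
0.445 [(np.float64(-0.2168), np.float64(-0.212))]
0.451 [(np.float64(-0.2167), np.float64(-0.212))]
0.457 [(np.float64(-0.2168), np.float64(-0.2123)), (np.float64(-0.1602), np.float64(-0.1539))]
0.463 [(np.float64(-0.2167), np.float64(-0.2128)), (np.float64(-0.1643), np.float64(-0.1557))]
0.469 [(np.float64(-0.2173), np.float64(-0.2127)), (np.float64(-0.1686), np.float64(-0.1589))]
0.475 [(np.float64(-0.2178), np.float64(-0.213)), (np.float64(-0.1729), np.float64(-0.1643))]
0.481 [(np.float64(-0.2173), np.float64(-0.2136)), (np.float64(-0.1771), np.float64(-0.1684))]
0.487 [(np.float64(-0.217), np.float64(-0.2126)), (np.float64(-0.18), np.float64(-0.1726))]
0.493 [(np.float64(-0.2175), np.float64(-0.2116)), (np.float64(-0.1887), np.float64(-0.1779))]
0.499 [(np.float64(-0.2172), np.float64(-0.209)), (np.float64(-0.195), np.float64(-0.181))]
0.505 [(np.float64(-0.219), np.float64(-0.2151)), (np.float64(-0.1968), np.float64(-0.1862))]
0.511 [(np.float64(-0.2329), np.float64(-0.1925))]
0.517 [(np.float64(-0.2336), np.float64(-0.2164)), (np.float64(-0.21), np.float64(-0.1966))]
0.523 [(np.float64(-0.234), np.float64(-0.2204)), (np.float64(-0.2012), np.float64(-0.1973))]
0.529 [(np.float64(-0.2254), np.float64(-0.2202)), (np.float64(-0.2063), np.float64(-0.2002))]
0.535 [(np.float64(-0.2256), np.float64(-0.2206)), (np.float64(-0.2114), np.float64(-0.2042))]
0.541 [(np.float64(-0.2261), np.float64(-0.2071))]
0.547 [(np.float64(-0.2266), np.float64(-0.2111))]
```

View pics/w1c.png

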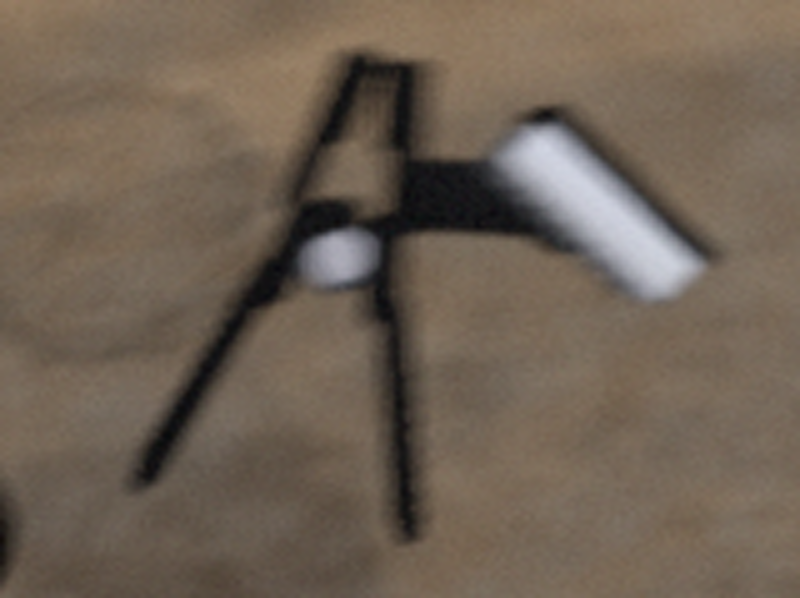

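```bash
python3 -m pendant '{"commands":[[[0,0,-0.04],-6],[[0.001,-0.001,-0.08],-11.7],[[0.001,-0.001,-0.12],-11.7],[[0.001,-0.001,-0.16],-11.7],[[0.001,-0.001,-0.2],-11.7],[[0.001,-0.001,-0.24],-11.7],[[0.001,-0.001,-0.27],-11.7],[[0.001,-0.001,-0.285],-11.7],[[0.001,-0.001,-0.295],-11.7],[[0.001,-0.001,-0.297],-11.7]]}' 0;python3 -m pendant '{"commands":[[[0,0,0],0],[[0,0,0],0],[[0,0,0],0],[[0,0,0],0],[[0,0,0],0],[[0,0,0],0],[[0,0,0],0],[[0,0,0],0]]}' 1 36; python3 st.py
```

```text
time: 14.05
tcp_pos: [0.4639, -0.1914, 0.0058]
tcp_rot: [0.006, 0.987, -0.158, 0.007]
wrist_force: [-0.9, 0.4, -0.3]
gripper_width: 0.0856
gripper_force: 0.0
time: 14.85
tcp_pos: [0.4671, -0.1937, 0.0106]
tcp_rot: [0.007, 0.987, -0.158, 0.01]
wrist_force: [-3.1, 2.7, 16.1]
gripper_width: 0.0289
gripper_force: 36.1
t 14.85 j [-0.496  0.046  2.141 -0.007  0.931  1.397] p [ 0.467 -0.194  0.011]
toolz [ 0.018 -0.017 -1.   ] tooly [-0.313 -0.95   0.01 ] tilt 1.4032324856726073 tilt dir az -42.559526324125486 F [-3.077  2.749 16.069] M [0.435 0.23  0.077] w 0.0289247667936155 gf 36.10369026660919
```

```bash
python3 -m pendant '{"commands":[[[0,0,0.02],0],[[0,0,0.06],0],[[0,0,0.1],0],[[0,0,0.14],0],[[-0.01,-0.01,0.18],4],[[-0.03,-0.02,0.22],8],[[-0.05,-0.03,0.26],12],[[-0.07,-0.04,0.3],16],[[-0.09,-0.05,0.34],20],[[-0.11,-0.06,0.38],24],[[-0.13,-0.07,0.42],28],[[-0.15,-0.09,0.45],32]]}' 1 36; python3 st.py
python3 - <<'E'
from h import *
np.set_printoptions(precision=4,suppress=True)
s=state();c="wrist";ci=camera_info(c);im,d=capture(c);save("w2.png",im);np.savez("w2.npz",im=im,d=d,**{k:np.array(ci[k]) for k in ci})
q=s['tcp_rot'];R=Ro.from_quat([q[1],q[2],q[3],q[0]]).as_matrix();T=s['tcp_pos']
print("cam in tool",R.T@(-np.array(ci["R"]).T@ci["t"]-T), R.T@np.array(ci["R"])[2])
for l in ["lamp_handles","lamp_throat","lamp_lens","lamp"]:
    for r in mark_of(c,l)[:2]: print("mark",l,round(r["score"],2),"tool",R.T@(w(ci,r["location"])-T))
m=(d>0)&(d<.25);v,u=np.nonzero(m);P=(unproj(ci,np.c_[u,v],d[m])-T)@R
np.save("P2.npy",P)
print(len(P))
E
```

```text
time: 16.05
tcp_pos: [0.3124, -0.2815, 0.46]
tcp_rot: [0.006, 0.992, 0.122, 0.009]
wrist_force: [-0.3, -0.3, -0.4]
gripper_width: 0.0287
gripper_force: 36.0
t 16.05 j [-0.867 -0.445  1.777  0.009  1.789  0.461] p [ 0.312 -0.281  0.46 ]
toolz [ 0.02 -0.01 -1.  ] tooly [ 0.242 -0.97   0.014] tilt 1.270370090486355 tilt dir az -25.49127090681169 F [-0.261 -0.318 -0.41 ] M [-0.027  0.012 -0.028] w 0.028741953617385886 gf 35.98372042179108
cam in tool [ 0.0673  0.0001 -0.1427] [-0.2709 -0.0001  0.9626]
mark lamp_throat 0.55 tool [ 0.0567 -0.0011 -0.0011]
mark lamp_lens 0.64 tool [ 0.0607  0.0643 -0.0231]
mark lamp 0.77 tool [0.0427 0.0022 0.0073]
80586
```

View pics/w2.png

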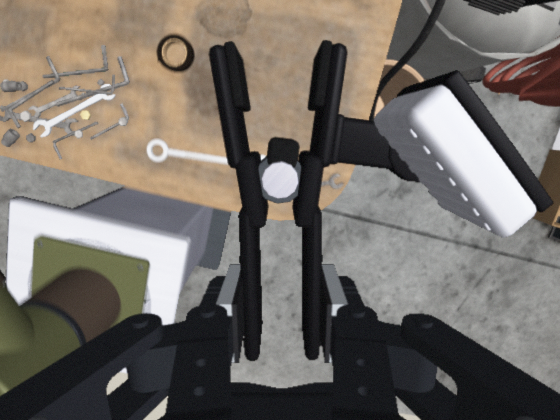

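```bash
python3 -m pendant '{"commands":[[[-0.01,-0.005,0.04],3],[[-0.02,-0.01,0.08],6],[[-0.035,-0.02,0.12],6],[[-0.05,-0.03,0.16],6],[[-0.06,-0.035,0.2],6],[[-0.075,-0.04,0.24],6],[[-0.09,-0.05,0.28],6],[[-0.1,-0.06,0.32],6],[[-0.11,-0.065,0.36],6],[[-0.12,-0.07,0.4],6],[[-0.12,-0.07,0.43],6]]}' 1 36; python3 st.py;  python3 -m pendant '{"commands":[[[0,0,0.3],0],[[-0.14,0.39,0.4],0],[[-0.14,0.39,0.4],0],[[-0.14,0.39,0.4],0],[[-0.14,0.39,0.4],0],[[-0.14,0.39,0.4],0],[[-0.14,0.39,0.4],0],[[-0.14,0.39,0.4],0],[[-0.14,0.39,0.4],0],[[-0.14,0.39,0.4],0]]}' 1 36; python3 st.py
```

```text
time: 17.4
tcp_pos: [0.1937, -0.3522, 0.8861]
tcp_rot: [0.003, 0.985, 0.172, 0.008]
wrist_force: [0.8, -0.1, -0.6]
gripper_width: 0.0289
gripper_force: 36.1
t 17.4 j [-1.212  0.044  0.544  0.026  2.545  0.035] p [ 0.194 -0.352  0.886]
toolz [ 0.016 -0.002 -1.   ] tooly [ 0.338 -0.941  0.008] tilt 0.9381028533433603 tilt dir az -8.07907908870281 F [ 0.82  -0.056 -0.557] M [-0.032  0.09   0.002] w 0.028924546084484814 gf 36.07993483543396
time: 18.4
tcp_pos: [0.1359, -0.1279, 0.9318]
tcp_rot: [0.025, 0.985, 0.172, 0.014]
wrist_force: [1.0, -0.3, -0.9]
gripper_width: 0.029
gripper_force: 36.1
t 18.4 j [-1.063 -0.264  0.669  0.024  2.68   0.184] p [ 0.136 -0.128  0.932]
toolz [ 0.037 -0.044 -0.998] tooly [ 0.338 -0.94   0.054] tilt 3.318859811430532 tilt dir az -50.173698511497165 F [ 0.996 -0.331 -0.93 ] M [ 0.06   0.114 -0.019] w 0.02898167520041615 gf 36.08614146709442
```

```bash
python3 -m pendant '{"commands":[[[0,0,0.5],0],[[0,0,0.5],0],[[0,0,0.5],0],[[0,0,0.5],0],[[0,0,0.5],0],[[0,0,0.5],0]]}' 1 36; python3 st.py
```

```text
time: 19.0
tcp_pos: [0.168, -0.1563, 0.9562]
tcp_rot: [0.045, 0.984, 0.171, 0.023]
wrist_force: [0.5, -0.2, -1.5]
gripper_width: 0.0288
gripper_force: 36.2
t 19.0 j [-0.992 -0.135  0.496  0.012  2.68   0.245] p [ 0.168 -0.156  0.956]
toolz [ 0.06  -0.082 -0.995] tooly [ 0.335 -0.937  0.097] tilt 5.803189432450186 tilt dir az -53.71220493258935 F [ 0.522 -0.199 -1.535] M [ 0.093  0.113 -0.02 ] w 0.028770300136789155 gf 36.239020228385925
```

```bash
python3 -m pendant '{"commands":[[[-0.06,-0.1,0.1],0],[[-0.1,-0.12,0.3],0],[[-0.1,-0.1,0.5],0],[[-0.12,-0.05,0.6],0],[[-0.12,-0.05,0.6],0],[[-0.12,-0.05,0.6],0],[[-0.12,-0.05,0.6],0],[[-0.12,-0.05,0.6],0],[[-0.12,-0.05,0.6],0],[[-0.12,-0.05,0.6],0]]}' 1 36; python3 st.py
```

```text
time: 20.0
tcp_pos: [0.1147, -0.2265, 0.9694]
tcp_rot: [0.066, 0.983, 0.171, 0.025]
wrist_force: [-0.8, 0.9, -1.7]
gripper_width: 0.0288
gripper_force: 36.3
t 20.0 j [-1.366 -0.062  0.387  0.103  2.68  -0.044] p [ 0.115 -0.227  0.969]
toolz [ 0.072 -0.122 -0.99 ] tooly [ 0.332 -0.933  0.139] tilt 8.12146798674708 tilt dir az -59.38104719055364 F [-0.836  0.866 -1.654] M [0.082 0.11  0.021] w 0.02881344418753217 gf 36.26897871494293
```

```bash
python3 -m pendant '{"commands":[[[-0.2,0.3,0.8],0],[[-0.2,0.3,0.8],0],[[-0.2,0.3,0.8],0],[[-0.2,0.3,0.8],0],[[-0.2,0.3,0.8],0],[[-0.2,0.3,0.8],0],[[-0.2,0.3,0.8],0],[[-0.2,0.3,0.8],0],[[-0.2,0.3,0.8],0],[[-0.2,0.3,0.8],0]]}' 1 36; python3 st.py
```

```text
time: 21.0
tcp_pos: [0.0906, -0.1522, 0.9706]
tcp_rot: [0.088, 0.981, 0.17, 0.024]
wrist_force: [-0.7, -0.5, -1.5]
gripper_width: 0.0289
gripper_force: 36.3
t 21.0 j [-1.431 -0.217  0.501  0.122  2.68  -0.089] p [ 0.091 -0.152  0.971]
toolz [ 0.078 -0.164 -0.983] tooly [ 0.329 -0.927  0.18 ] tilt 10.438198766206645 tilt dir az -64.5527199961639 F [-0.732 -0.494 -1.49 ] M [ 0.145  0.107 -0.037] w 0.02889161697421465 gf 36.28771483898163
```

```bash
python3 -m pendant '{"commands":[[[0.01,-0.045,0],0],[[0.02,-0.09,0],0],[[0.03,-0.13,0],0],[[0.04,-0.17,0.005],0]]}' 1 36 >/dev/null; python3 st.py; python3 -m pendant '{"commands":[[[-0.1,0.3,0.5],0],[[-0.1,0.3,0.5],0],[[-0.1,0.3,0.5],0]]}' 1 36 >/dev/null; python3 st.py; python3 -m pendant '{"commands":[[[-0.1,0.3,0.5],0],[[-0.1,0.3,0.5],0],[[-0.1,0.3,0.5],0]]}' 1 36 >/dev/null; python3 st.py
```

```text
t 21.4 j [-1.375  0.183  0.102  0.101  2.68  -0.054] p [ 0.131 -0.324  0.973]
toolz [ 0.078 -0.161 -0.984] tooly [ 0.33  -0.927  0.178] tilt 10.301329826055971 tilt dir az -64.29112624275936 F [-0.407 -0.336  0.443] M [0.082 0.103 0.013] w 0.028878736567728696 gf 36.30510628223419
t 21.7 j [-1.421  0.019  0.238  0.127  2.681 -0.074] p [ 0.107 -0.247  0.988]
toolz [ 0.085 -0.188 -0.978] tooly [ 0.327 -0.922  0.206] tilt 11.91477416655507 tilt dir az -65.6491791611621 F [-0.118  1.396 -0.638] M [ 0.242  0.12  -0.009] w 0.02884762913591468 gf 36.73024892807007
t 22.0 j [-1.455 -0.111  0.329  0.148  2.68  -0.086] p [ 0.093 -0.179  0.995]
toolz [ 0.092 -0.227 -0.97 ] tooly [ 0.324 -0.914  0.245] tilt 14.183315305300479 tilt dir az -67.84556991056812 F [ 0.556  0.111 -1.13 ] M [0.184 0.092 0.027] w 0.02897167743757022 gf 36.7320442199707
```

```bash
python3 -m pendant '{"commands":[[[0,0,0.6],0],[[0,0,0.6],0]]}' 1 36 >/dev/null; python3 st.py; python3 -m pendant '{"commands":[[[0,0,0.6],0],[[0,0,0.6],0]]}' 1 36 >/dev/null; python3 st.py; python3 -m pendant '{"commands":[[[0,0.02,0.6],0]]}' 1 36 >/dev/null; python3 st.py
```

```text
t 22.2 j [-1.413 -0.063  0.245  0.132  2.68  -0.057] p [ 0.1   -0.185  1.006]
toolz [ 0.101 -0.26  -0.96 ] tooly [ 0.32  -0.905  0.279] tilt 16.184452845247606 tilt dir az -68.80948094085916 F [ 0.331 -0.889 -1.597] M [0.221 0.113 0.007] w 0.02885228981598838 gf 36.75272583961487
t 22.4 j [-1.391 -0.025  0.18   0.126  2.68  -0.04 ] p [ 0.105 -0.192  1.012]
toolz [ 0.108 -0.283 -0.953] tooly [ 0.318 -0.898  0.303] tilt 17.642494482753918 tilt dir az -69.07586329514116 F [-0.179  0.385 -1.699] M [ 0.255  0.111 -0.092] w 0.028874437003427518 gf 36.752312779426575
t 22.5 j [-1.387 -0.006  0.139  0.13   2.68  -0.032] p [ 0.106 -0.192  1.017]
toolz [ 0.115 -0.303 -0.946] tooly [ 0.315 -0.892  0.324] tilt 18.937121382957454 tilt dir az -69.24379224523507 F [-0.232 -0.744 -2.047] M [0.183 0.119 0.024] w 0.02856542318493445 gf 36.75267577171326
```

```bash
python3 -m pendant '{"commands":[[[0,0.02,0.6],0]]}' >/dev/null; python3 -m pendant '{"commands":[[[0,0.02,0.6],0]]}' >/dev/null; python3 -m pendant '{"commands":[[[0,0.02,0.6],0]]}' >/dev/null; python3 st.py; python3 -m pendant '{"commands":[[[0,0.05,0.6],0]]}' >/dev/null; python3 -m pendant '{"commands":[[[0,0.05,0.6],0]]}' >/dev/null; python3 -m pendant '{"commands":[[[0,0.05,0.6],0]]}' >/dev/null; python3 st.py
```

```text
t 22.8 j [-1.402  0.034  0.026  0.166  2.68  -0.009] p [ 0.106 -0.185  1.031]
toolz [ 0.137 -0.367 -0.92 ] tooly [ 0.306 -0.867  0.392] tilt 23.085597298121776 tilt dir az -69.56994772871492 F [-0.038 -0.48  -1.36 ] M [ 0.3    0.186 -0.004] w 0.028903666376297103 gf 36.759998202323914
t 23.1 j [-1.596 -0.009  0.027  0.382  2.68   0.012] p [ 0.095 -0.161  1.039]
toolz [ 0.156 -0.401 -0.903] tooly [ 0.301 -0.851  0.43 ] tilt 25.44887190158341 tilt dir az -68.75648256465443 F [-0.41  -0.468 -1.35 ] M [0.29  0.178 0.006] w 0.028773820983763774 gf 36.74697518348694
```

```bash
python3 -m pendant '{"commands":[[[-0.1,0.3,0.5],0]]}' >/dev/null; python3 st.py; python3 -m pendant '{"commands":[[[-0.1,0.3,0.5],0]]}' >/dev/null; python3 st.py;python3 -m pendant '{"commands":[[[-0.1,0.3,0.5],0]]}' >/dev/null; python3 st.py
```

```text
t 23.2 j [-1.614 -0.032  0.03   0.403  2.679  0.023] p [ 0.096 -0.145  1.042]
toolz [ 0.157 -0.419 -0.894] tooly [ 0.293 -0.845  0.447] tilt 26.582611031838685 tilt dir az -69.46777451736486 F [-0.379 -1.31  -0.584] M [0.286 0.249 0.001] w 0.028964955276671703 gf 36.763916015625
t 23.3 j [-1.444 -0.045  0.027  0.208  2.681  0.014] p [ 0.095 -0.124  1.045]
toolz [ 0.148 -0.437 -0.887] tooly [ 0.281 -0.842  0.461] tilt 27.47720044255706 tilt dir az -71.22845804998244 F [ 0.878  0.675 -1.405] M [ 0.331  0.118 -0.029] w 0.029028690696562727 gf 36.768683195114136
t 23.4 j [-1.251 -0.054  0.025  0.014  2.681  0.002] p [ 0.093 -0.106  1.046]
toolz [ 0.153 -0.445 -0.882] tooly [ 0.286 -0.835  0.471] tilt 28.070742785814907 tilt dir az -70.97198761377312 F [ 0.761  0.979 -1.656] M [0.369 0.109 0.057] w 0.028427957342390533 gf 36.761008501052856
```

```bash
python3 -m pendant '{"commands":[[[-0.1,0.3,0.5],0]]}' >/dev/null; python3 st.py; python3 -m pendant '{"commands":[[[-0.1,0.3,0.5],0]]}' >/dev/null; python3 st.py
```

```text
t 23.5 j [-1.066 -0.065  0.026 -0.176  2.68  -0.009] p [ 0.086 -0.089  1.047]
toolz [ 0.16  -0.451 -0.878] tooly [ 0.289 -0.829  0.479] tilt 28.62536010330834 tilt dir az -70.45988503266375 F [ 0.51   0.423 -1.772] M [ 0.343  0.12  -0.03 ] w 0.02889547173316539 gf 36.7563933134079
t 23.6 j [-0.969 -0.085  0.027 -0.274  2.68  -0.019] p [ 0.074 -0.071  1.049]
toolz [ 0.173 -0.464 -0.869] tooly [ 0.291 -0.819  0.495] tilt 29.65177901389487 tilt dir az -69.59304822089587 F [ 0.862 -0.445 -1.377] M [0.387 0.117 0.035] w 0.02899040945532718 gf 36.74936056137085
```

```bash
python3 -m pendant '{"commands":[[[0.03,0.005,-0.01],-2],[[0.065,0.015,-0.03],-5],[[0.1,0.025,-0.06],-8],[[0.13,0.04,-0.095],-11],[[0.16,0.055,-0.13],-14],[[0.19,0.07,-0.165],-17],[[0.22,0.08,-0.2],-20],[[0.25,0.09,-0.235],-23],[[0.28,0.1,-0.27],-26],[[0.31,0.11,-0.3],-27.5],[[0.31,0.11,-0.3],-27.5]]}' 1 36; python3 st.py
```

```text
time: 24.7
tcp_pos: [0.3003, 0.0148, 0.8336]
tcp_rot: [0.256, 0.964, -0.068, -0.016]
wrist_force: [-0.5, 0.9, -0.7]
gripper_width: 0.0286
gripper_force: 36.8
t 24.7 j [-2.548 -1.022  1.014  0.854  2.627  0.019] p [0.3   0.015 0.834]
toolz [-0.066 -0.492 -0.868] tooly [-0.123 -0.859  0.496] tilt 29.763309641866556 tilt dir az -97.63392630600856 F [-0.508  0.852 -0.691] M [0.387 0.001 0.018] w 0.02861196935813137 gf 36.75062656402588
```

```bash
python3 -m pendant '{"commands":[[[-0.03,-0.01,0.035],1.5],[[-0.06,-0.02,0.07],4.5],[[-0.09,-0.035,0.105],7.5],[[-0.12,-0.05,0.135],10.5],[[-0.15,-0.06,0.16],13.5],[[-0.18,-0.07,0.185],16.5],[[-0.205,-0.085,0.2],20],[[-0.225,-0.11,0.2],23],[[-0.225,-0.15,0.19],26],[[-0.225,-0.19,0.17],27.5],[[-0.225,-0.23,0.15],27.5],[[-0.225,-0.27,0.13],27.5]]}' 1 36 >/dev/null; python3 st.py
```

```text
t 25.9 j [-1.844 -0.34   0.585  0.453  2.406 -0.21 ] p [ 0.089 -0.181  0.996]
toolz [ 0.173 -0.47  -0.866] tooly [ 0.297 -0.813  0.5  ] tilt 30.030663040900556 tilt dir az -69.7435116033292 F [1.602 0.987 0.055] M [0.373 0.063 0.06 ] w 0.028544413483557986 gf 38.64484369754791
```

```bash
python3 -m pendant '{"commands":[[[0,-0.04,-0.01],0],[[0,-0.08,-0.02],0],[[0,-0.12,-0.03],0],[[0.01,-0.16,-0.04],0],[[0.03,-0.2,-0.05],0],[[0.05,-0.23,-0.07],0],[[0.08,-0.26,-0.09],0],[[0.11,-0.28,-0.11],0]]}' 1 36 >/dev/null; python3 st.py
```

```text
t 26.7 j [-1.295 -0.114  0.798  0.04   1.945 -0.041] p [ 0.199 -0.467  0.881]
toolz [ 0.169 -0.462 -0.871] tooly [ 0.29  -0.821  0.492] tilt 29.446120807776314 tilt dir az -69.85531700214844 F [ 0.143 -0.579 -1.003] M [ 0.339  0.224 -0.035] w 0.028729659680375146 gf 38.637455105781555
```

```bash
python3 -m pendant '{"commands":[[[0.03,0.015,-0.025],-3],[[0.06,0.03,-0.05],-6],[[0.09,0.05,-0.075],-10],[[0.12,0.07,-0.1],-14],[[0.15,0.09,-0.13],-18],[[0.18,0.11,-0.155],-22],[[0.2,0.135,-0.185],-25],[[0.22,0.16,-0.21],-27.5],[[0.235,0.19,-0.24],-27.5],[[0.25,0.22,-0.27],-27.5],[[0.26,0.25,-0.3],-27.5],[[0.265,0.28,-0.32],-27.5]]}' 1 36 >/dev/null; python3 st.py
```

```text
t 27.9 j [-0.21  -0.266  1.538 -0.53   1.792  1.357] p [ 0.462 -0.183  0.56 ]
toolz [-0.066 -0.491 -0.869] tooly [-0.117 -0.861  0.495] tilt 29.67506391104833 tilt dir az -97.60725222624343 F [-0.666  0.669 -2.176] M [0.365 0.001 0.026] w 0.028763091241114275 gf 38.636961579322815
```

```bash
python3 -m pendant '{"commands":[[[0,0.03,-0.03],0],[[0,0.06,-0.06],0],[[0,0.09,-0.1],0],[[0.01,0.12,-0.14],0],[[0.01,0.15,-0.18],0],[[0.02,0.18,-0.215],0],[[0.02,0.21,-0.25],0],[[0.02,0.235,-0.285],0],[[0.02,0.255,-0.31],0],[[0.02,0.26,-0.32],0],[[0.02,0.26,-0.32],0]]}' 1 36 >/dev/null; python3 st.py
cat > look.py <<'E'
from h import *
import sys
np.set_printoptions(precision=4,suppress=True)
s=state();q=s['tcp_rot'];R=Ro.from_quat([q[1],q[2],q[3],q[0]]).as_matrix();T=s['tcp_pos']
for c in sys.argv[2:]:
    ci=camera_info(c);im,d=capture(c);save(f"{c}{sys.argv[1]}.png",im);np.savez(f"{c}{sys.argv[1]}.npz",im=im,d=d,**{k:np.array(ci[k]) for k in ci})
    for l in ["lamp_throat","lamp_lens","lamp","door_edge"]:
        for r in mark_of(c,l)[:1]:
            X=w(ci,r["location"]);print(c,l,round(r["score"],2),"W",X,"tool",R.T@(X-T))
E
python3 look.py 3 scene side wrist
```

```text
t 29.0 j [ 0.302 -0.1    1.919 -0.468  1.559  2.07 ] p [0.481 0.075 0.242]
toolz [-0.064 -0.493 -0.868] tooly [-0.118 -0.86   0.497] tilt 29.8055488735708 tilt dir az -97.43427499842718 F [ 0.021  0.103 -1.277] M [0.337 0.015 0.017] w 0.02885383686579921 gf 38.64698052406311
scene lamp_throat 0.75 W [0.5423 0.0657 0.2447] tool [ 0.0624  0.0023 -0.0012]
scene lamp_lens 0.51 W [0.5389 0.0253 0.2862] tool [ 0.0645  0.0581 -0.0171]
scene lamp 0.55 W [0.5287 0.0638 0.2298] tool [ 0.0491 -0.0019  0.0135]
scene door_edge 0.84 W [0.6029 0.0623 0.2403] tool [ 0.1229 -0.0041  0.0004]
side lamp_throat 0.84 W [0.5452 0.0656 0.2482] tool [ 0.0653  0.0038 -0.0044]
side lamp_lens 0.64 W [0.5408 0.025  0.2978] tool [ 0.0665  0.0638 -0.0271]
side lamp 0.75 W [0.5287 0.0654 0.2344] tool [ 0.0489 -0.001   0.0087]
side door_edge 0.91 W [0.6052 0.0696 0.2418] tool [ 0.1242 -0.0099 -0.0047]
wrist lamp_throat 0.8 W [0.5357 0.0647 0.2452] tool [ 0.056   0.0042 -0.0008]
wrist lamp_lens 0.75 W [0.537  0.0237 0.298 ] tool [ 0.0629  0.0655 -0.0265]
wrist lamp 0.79 W [0.5263 0.0601 0.2375] tool [0.0472 0.0054 0.0088]
```

View pics/wrist3.png

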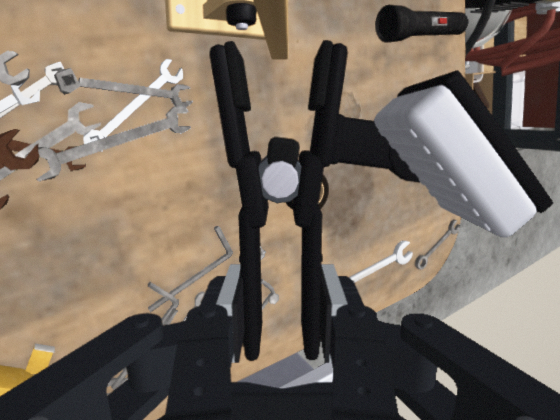

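```bash
cat > edge.py <<'E'
from h import *
import sys
np.set_printoptions(precision=4,suppress=True)
s=state();q=s['tcp_rot'];R=Ro.from_quat([q[1],q[2],q[3],q[0]]).as_matrix();T=s['tcp_pos']
for f in sys.argv[1:]:
    z=np.load(f+".npz");d=z["d"];ci={k:z[k] for k in ["K","k1","R","t"]}
    m=d>0;v,u=np.nonzero(m);P=(unproj(ci,np.c_[u,v],d[m])-T)@R
    print(f)
    for z0 in np.arange(-.04,.22,.02):
        k=(P[:,0]>.09)&(P[:,0]<.16)&(np.abs(P[:,1]+.005)<.03)&(np.abs(P[:,2]-z0)<.01)
        if k.sum()>8: print(" z",round(z0,2),k.sum(),"x",np.percentile(P[k,0],[3,50]),"y",np.percentile(P[k,1],[3,50,97]))
E
python3 edge.py wrist3 scene3 side3
python3 - <<'E'
import numpy as np
from h import *
# lamp jaws in scene/wrist tool frame
s=state();q=s['tcp_rot'];R=Ro.from_quat([q[1],q[2],q[3],q[0]]).as_matrix();T=s['tcp_pos']
z=np.load("wrist3.npz");d=z["d"];ci={k:z[k] for k in ["K","k1","R","t"]}
m=(d>0)&(d<.25);v,u=np.nonzero(m);P=(unproj(ci,np.c_[u,v],d[m])-T)@R
for x0 in np.arange(.03,.1,.01):
    k=(abs(P[:,0]-x0)<.003)&(abs(P[:,1])<.03)&(abs(P[:,2])<.03)
    y=np.sort(P[k,1]);g=np.split(y,np.nonzero(np.diff(y)>.003)[0]+1);print(round(x0,3),[(round(a[0],4),round(a[-1],4)) for a in g if len(a)>3],np.percentile(P[k,2],[5,50]) if k.any() else '')
E
```

```text
wrist3
 z -0.02 176 x [0.09   0.0905] y [-0.0199  0.0143  0.021 ]
 z 0.0 13 x [0.0901 0.0905] y [-0.014   0.0137  0.0139]
 z 0.04 88 x [0.1212 0.1216] y [-0.0117 -0.0048  0.0023]
 z 0.06 350 x [0.1212 0.1217] y [-0.0115 -0.0041  0.0033]
 z 0.08 254 x [0.1213 0.1217] y [-0.0111 -0.0039  0.0035]
 z 0.1 213 x [0.1211 0.1216] y [-0.0109 -0.0029  0.0046]
 z 0.12 183 x [0.1212 0.1216] y [-0.0104 -0.0024  0.0047]
 z 0.14 113 x [0.121  0.1213] y [-0.0099 -0.0027  0.005 ]
 z 0.16 109 x [0.1214 0.1217] y [-0.0274 -0.0022  0.0053]
 z 0.18 621 x [0.1213 0.1468] y [-0.0344 -0.0265  0.0024]
 z 0.2 80 x [0.1209 0.1212] y [-0.0262 -0.0019  0.0059]
scene3
 z -0.04 65 x [0.1218 0.1375] y [-0.007  -0.0002  0.0027]
 z -0.02 154 x [0.122  0.1367] y [-0.0083  0.0007  0.0048]
 z 0.0 162 x [0.1214 0.1352] y [-0.0092  0.0012  0.0048]
 z 0.02 162 x [0.1217 0.1358] y [-0.0115  0.0018  0.0053]
 z 0.04 167 x [0.1215 0.1341] y [-0.0101  0.002   0.0053]
 z 0.06 166 x [0.1216 0.136 ] y [-0.0108  0.0025  0.0063]
 z 0.08 166 x [0.1215 0.1344] y [-0.0096  0.0037  0.0071]
 z 0.1 161 x [0.1217 0.1351] y [-0.0079  0.0037
[... 1143 characters left out ...]
4))] [-0.01932136 -0.01816536]
0.04 [(np.float64(-0.0136), np.float64(0.0147))] [-0.01891183 -0.01774723]
0.05 [(np.float64(-0.0175), np.float64(0.03))] [-0.01870737 -0.01736132]
0.06 [(np.float64(-0.0191), np.float64(-0.0122)), (np.float64(-0.0036), np.float64(0.0073)), (np.float64(0.0128), np.float64(0.0299))] [-0.01805099 -0.01453111]
0.07 [(np.float64(-0.0201), np.float64(-0.0113)), (np.float64(0.0117), np.float64(0.0293))] [-0.01789685 -0.01626555]
0.08 [(np.float64(-0.0219), np.float64(-0.0121)), (np.float64(0.0123), np.float64(0.0219))] [-0.01775545 -0.01643961]
0.09 [(np.float64(-0.0227), np.float64(-0.0133)), (np.float64(0.0133), np.float64(0.0228))] [-0.0174087  -0.01606599]
0.1 []
```

```bash
python3 -m pendant '{"commands":[[[0.0006,0.0047,-0.0027],0],[[0.0006,0.0047,-0.0027],0],[[0.0155,0.0027,-0.0027],0],[[0.0254,0.0014,-0.0026],0],[[0.0353,0,-0.0026],0],[[0.0403,-0.0006,-0.0026],0],[[0.0452,-0.0013,-0.0026],0],[[0.0452,-0.0013,-0.0026],0]]}' 1 36 >/dev/null; python3 st.py; python3 look.py 4 wrist
python3 - <<'E'
from h import *
np.set_printoptions(precision=4,suppress=True)
s=state();q=s['tcp_rot'];R=Ro.from_quat([q[1],q[2],q[3],q[0]]).as_matrix();T=s['tcp_pos']
z=np.load("wrist4.npz");d=z["d"];ci={k:z[k] for k in ["K","k1","R","t"]}
m=(d>0);v,u=np.nonzero(m);P=(unproj(ci,np.c_[u,v],d[m])-T)@R
k=(abs(P[:,1])<.02)&(P[:,0]>.068)&(P[:,0]<.085)&(P[:,2]>.02)&(P[:,2]<.15);print(k.sum(),P[k].mean(0),np.percentile(P[k],[3,50,97],axis=0))
E
```

```text
t 30.55 j [ 0.274 -0.005  1.829 -0.474  1.54   2.053] p [0.527 0.073 0.242]
toolz [-0.063 -0.491 -0.869] tooly [-0.122 -0.86   0.495] tilt 29.68071952028475 tilt dir az -97.29841734029876 F [-0.34   0.671 -1.352] M [ 0.358  0.031 -0.034] w 0.02832832098002446 gf 38.64457368850708
wrist lamp_throat 0.57 W [0.5834 0.0628 0.2407] tool [0.0569 0.0018 0.0024]
wrist lamp_lens 0.9 W [0.5802 0.0235 0.2912] tool [ 0.0595  0.061  -0.022 ]
wrist lamp 0.93 W [0.5693 0.0593 0.2365] tool [0.0434 0.0044 0.0086]
wrist door_edge 0.88 W [0.6039 0.0583 0.2414] tool [0.0778 0.0035 0.0027]
293 [0.077  0.0016 0.0668] [[ 0.0767 -0.0055  0.0211]
 [ 0.077   0.0016  0.0564]
 [ 0.0773  0.0089  0.146 ]]
```

View pics/wrist4.png

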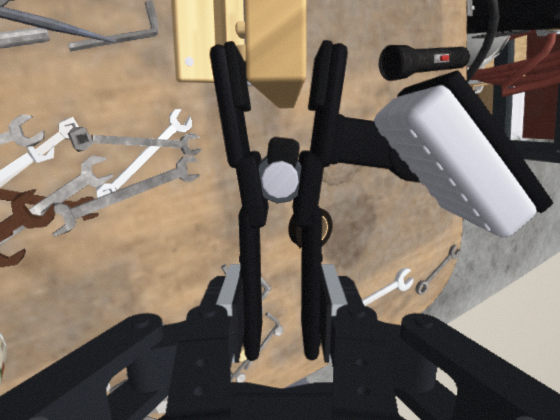

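```bash
python3 -m pendant '{"commands":[[[0.005,-0.0007,0],0],[[0.01,-0.0013,0],0],[[0.014,-0.0019,0],0],[[0.014,-0.0019,0],0]]}' >/dev/null; python3 st.py; python3 -m pendant '{"commands":[[[0.002,-0.0003,0],0],[[0.002,-0.0003,0],0]]}' >/dev/null; python3 st.py|tail -1; python3 -m pendant '{"commands":[[[0.0015,-0.0002,0],0],[[0.0015,-0.0002,0],0]]}' >/dev/null; python3 st.py|tail -1
```

```text
t 31.2 j [ 0.265  0.023  1.801 -0.476  1.536  2.044] p [0.541 0.072 0.242]
toolz [-0.063 -0.491 -0.869] tooly [-0.122 -0.86   0.495] tilt 29.67708652445781 tilt dir az -97.25849792701197 F [-0.079  0.778 -1.744] M [ 0.404 -0.015  0.014] w 0.02870135581377303 gf 38.63690972328186
toolz [-0.063 -0.491 -0.869] tooly [-0.122 -0.86   0.495] tilt 29.678376752694092 tilt dir az -97.29194886483641 F [-0.402  0.081 -1.55 ] M [0.367 0.079 0.037] w 0.02894654240038299 gf 38.63927185535431
toolz [-0.066 -0.491 -0.869] tooly [-0.121 -0.86   0.496] tilt 29.705263005619027 tilt dir az -97.6250314983467 F [-5.632  1.431 -0.245] M [ 0.359  0.632 -0.4  ] w 0.02840151760542622 gf 38.99961233139038
```

```bash
python3 -m pendant '{"commands":[[[0.001,-0.0001,0],0]]}' >/dev/null; python3 st.py|tail -1; python3 -m pendant '{"commands":[[[0.001,-0.0001,0],0],[[0.001,-0.0001,0],0]]}' 0.6 36 >/dev/null; python3 st.py
```

```text
toolz [-0.068 -0.491 -0.868] tooly [-0.121 -0.86   0.496] tilt 29.72916989911956 tilt dir az -97.88694732895057 F [-10.586   1.408   1.576] M [ 0.383  1.243 -0.849] w 0.028922914515491196 gf 39.485644698143005
t 31.9 j [ 0.262  0.032  1.793 -0.475  1.54   2.041] p [0.544 0.071 0.241]
toolz [-0.069 -0.492 -0.868] tooly [-0.121 -0.86   0.496] tilt 29.761168385741183 tilt dir az -97.96152004396762 F [-7.347  0.197 -0.235] M [ 0.299  1.013 -0.618] w 0.034360133562362775 gf 14.325022548437119
```

```bash
python3 -m pendant '{"commands":[[[0.0015,-0.0002,0],0],[[0.0015,-0.0002,0],0]]}' 0.55 36 >/dev/null; python3 st.py|tail -1; python3 -m pendant '{"commands":[[[0.0015,-0.0002,0],0],[[0.0015,-0.0002,0],0]]}' 0.52 36 >/dev/null; python3 st.py|tail -1
```

```text
toolz [-0.071 -0.492 -0.868] tooly [-0.121 -0.859  0.497] tilt 29.827581381693843 tilt dir az -98.19779477268256 F [-10.044  -0.664   0.383] M [ 0.177  1.316 -0.929] w 0.038347689360750496 gf 13.432704890146852
toolz [-0.073 -0.492 -0.867] tooly [-0.12  -0.859  0.498] tilt 29.837014760440237 tilt dir az -98.44686459157515 F [-12.772  -0.191   0.118] M [ 0.163  1.735 -1.04 ] w 0.0412366662462238 gf 12.110651414841413
```

Slightly strong; release further without more push.

```bash
python3 -m pendant '{"commands":[[[0,0,0],0],[[0,0,0],0]]}' 0.495 36 >/dev/null; python3 st.py|tail -1; python3 -m pendant '{"commands":[[[0,0,0],0],[[0,0,0],0]]}' 0.47 36 >/dev/null; python3 st.py|tail -1
```

```text
toolz [-0.071 -0.492 -0.868] tooly [-0.12  -0.859  0.497] tilt 29.799822845769686 tilt dir az -98.20793260991286 F [-10.068   0.685  -0.551] M [ 0.245  1.368 -0.755] w 0.04323000307507506 gf 9.694937509484589
toolz [-0.061 -0.491 -0.869] tooly [-0.122 -0.86   0.495] tilt 29.675165432236575 tilt dir az -97.06039653617101 F [ 0.57  -0.182  0.476] M [ 0.226 -0.038  0.032] w 0.04535195716457585 gf 0.011996310349786654
```

```bash
python3 -m pendant '{"commands":[[[0,0,0],0],[[0,0,0],0],[[0,0,0],0],[[0.002,0.01,0.017],0],[[0,0.03,0.05],0],[[-0.01,0.045,0.08],0],[[-0.01,0.045,0.08],0]]}' 0 36 >/dev/null; python3 st.py; python3 look.py 5 scene side wrist
python3 - <<'E'
import cv2
a=cv2.imread("pics/wrist5.png")
b=cv2.imread("pics/scene5.png")[100:310,130:340];b=cv2.resize(b,(420,420))
c=cv2.imread("pics/side5.png")
cv2.imwrite("pics/m5.png",cv2.resize(cv2.hconcat([a,b]),(800,343)))
E
```

```text
t 33.4 j [ 0.338  0.006  1.673 -0.463  1.689  2.046] p [0.541 0.117 0.327]
toolz [-0.054 -0.489 -0.871] tooly [-0.125 -0.862  0.492] tilt 29.458156788042274 tilt dir az -96.27625792797713 F [ 0.17  -0.152  0.35 ] M [ 0.205 -0.014 -0.001] w 0.08508338404559285 gf 0.0
scene lamp_throat 0.92 W [0.6045 0.063  0.2413] tool [ 0.0692 -0.0034  0.0982]
scene lamp_lens 0.49 W [0.6133 0.0213 0.2853] tool [0.0841 0.0531 0.0798]
scene lamp 0.69 W [0.5905 0.0583 0.2299] tool [ 0.0557 -0.0032  0.1111]
scene door_edge 0.96 W [0.6054 0.0615 0.2458] tool [ 0.0703 -0.0001  0.095 ]
side lamp_throat 0.82 W [0.6074 0.0626 0.2416] tool [ 0.0722 -0.0033  0.098 ]
side lamp_lens 0.71 W [0.612  0.0239 0.2954] tool [0.0827 0.056  0.0698]
side lamp 0.61 W [0.5881 0.0614 0.2298] tool [ 0.053  -0.0057  0.1098]
side door_edge 0.58 W [0.6071 0.0711 0.2429] tool [ 0.0707 -0.0099  0.0927]
wrist lamp_throat 0.96 W [0.6    0.0632 0.242 ] tool [ 0.0647 -0.0027  0.0977]
wrist lamp_lens 0.91 W [0.6063 0.0194 0.2934] tool [0.0776 0.0596 0.074 ]
wrist lamp 0.86 W [0.5867 0.0551 0.2337] tool [0.0525 0.0018 0.1096]
wrist door_edge 0.87 W [0.6051 0.0606 0.2447] tool [0.0701 0.0003 0.0964]
```

View pics/m5.png

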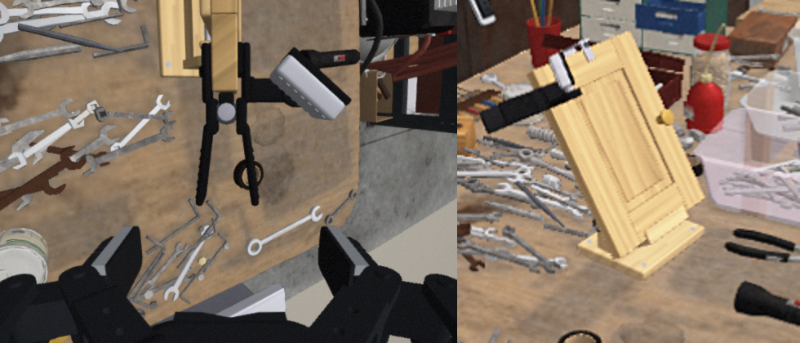

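```bash
cat > head.py <<'E'
from h import *
import sys
np.set_printoptions(precision=4,suppress=True)
L=np.radians(31.0);yw=np.radians(-7.67)
xd=np.array([np.cos(yw),np.sin(yw),0]);hy=np.array([-np.sin(yw),np.cos(yw),0])
zd=hy*np.sin(L)+np.array([0,0,1])*np.cos(L);yd=np.cross(zd,xd)
D=np.c_[xd,yd,zd];E=np.array([.6045,.0635,.243])
def dpts(f):
    z=np.load(f+".npz");d=z["d"];ci={k:z[k] for k in ["K","k1","R","t"]}
    m=d>0;v,u=np.nonzero(m);return (unproj(ci,np.c_[u,v],d[m])-E)@D,z["im"][m],(u,v)
if __name__=="__main__":
    for f in sys.argv[1:]:
        P,C,_=dpts(f);print(f)
        k=(abs(P[:,1])<.02)&(abs(P[:,0])<.02)&(P[:,2]<-.03)&(P[:,2]>-.13)
        if k.sum()>20: print(" edge x",np.percentile(P[k,0],[3,25,50]),"y",np.percentile(P[k,1],[3,97]),"z",P[k,2].min())
        k=(P[:,0]>-.03)&(P[:,0]<.06)&(P[:,1]<-.02)&(P[:,1]>-.11)&(P[:,2]>.03)&(P[:,2]<.055)
        if k.sum()>20:
            Q=P[k];top=np.percentile(Q[:,2],95);Q=Q[abs(Q[:,2]-np.median(Q[:,2]))<.004]
            r=cv2.minAreaRect((Q[:,:2]*1000).astype(np.float32));(w_,h_)=r[1];a=r[2] if w_>h_ else r[2]+90
            print(" head n",len(Q),"z med",np.median(Q[:,2]),"rect",r,"long axis az",a,"beam",a-90, a+90)
E
python3 head.py wrist5 scene5 side5
python3 - <<'E'
from head import *
P,C,(u,v)=dpts("wrist5")
k=(abs(P[:,1])<.035)&(P[:,0]>-.1)&(P[:,0]<.04)&(P[:,2]>-.02)&(P[:,2]<.03)
P=P[k]
for x0 in np.arange(-.085,.04,.008):
    kk=abs(P[:,0]-x0)<.003;y=np.sort(P[kk,1])
    if len(y)>4:
        g=np.split(y,np.nonzero(np.diff(y)>.003)[0]+1);print(round(x0,3),[(round(a[0],4),round(a[-1],4)) for a in g if len(a)>3],np.percentile(P[kk,2],[5,50,95]))
E
```

```text
wrist5
 head n 3716 z med 0.04295784277765552 rect ((1.947601318359375, -53.874534606933594), (48.27162170410156, 19.301740646362305), 50.08856201171875) long axis az 50.08856201171875 beam -39.91143798828125 140.08856201171875
scene5
 edge x [-0.0019  0.0003  0.0032] y [-0.0107  0.0057] z -0.12996835877997664
 head n 41 z med 0.035411041773616016 rect ((-8.239060401916504, -56.70081329345703), (42.45390319824219, 15.605420112609863), 75.24794006347656) long axis az 75.24794006347656 beam -14.752059936523438 165.24794006347656
side5
 edge x [0.001  0.0017 0.0045] y [-0.0042  0.0102] z -0.12962744204161294
 head n 170 z med 0.04338022324416325 rect ((12.467981338500977, -42.91606903076172), (22.877288818359375, 19.482040405273438), 48.821434020996094) long axis az 48.821434020996094 beam -41.178565979003906 138.8214340209961
-0.085 [(np.float64(-0.0239), np.float64(-0.0191)), (np.float64(0.0175), np.float64(0.0231))] [0.0034 0.0181 0.0194]
-0.077 [(np.float64(-0.0248), np.float64(-0.0174)), (np.float64(0.0164), np.float64(0.0238))] [0.0021 0.0179 0.0191]
-0.069 [(np.float64(-0.0238), 
[... 661 characters left out ...]
62 0.0174]
-0.021 [(np.float64(-0.0156), np.float64(0.0149))] [0.0116 0.0157 0.0172]
-0.013 [(np.float64(-0.0148), np.float64(0.0143))] [0.012  0.0157 0.017 ]
-0.005 [(np.float64(-0.0348), np.float64(0.0169))] [-0.006   0.0124  0.0162]
0.003 [(np.float64(-0.035), np.float64(-0.0112)), (np.float64(0.0108), np.float64(0.0168))] [-0.0065  0.0078  0.0162]
0.011 [(np.float64(-0.0338), np.float64(-0.0084)), (np.float64(0.01), np.float64(0.0166))] [-0.0058  0.0142  0.0204]
0.019 [(np.float64(-0.0168), np.float64(-0.0084)), (np.float64(0.01), np.float64(0.0171))] [0.0127 0.0142 0.0155]
0.027 [(np.float64(-0.0167), np.float64(-0.0084)), (np.float64(0.0104), np.float64(0.0168))] [0.0127 0.0139 0.0151]
```

```bash
cat > go.py <<'E'
from head import *
T=state()['tcp_pos'];print("tcp in D mm",(T-E)@D*1000)
for a in sys.argv[1:]:
    p=np.array(eval(a))/1000; print(a,"shift",E+D@p-T)
E
python3 go.py "-39,-78,75" "-39,-78,12"; python3 -c "
from head import *; print(D)"
```

```text
tcp in D mm [-71.435   -3.79    89.4394]
-39,-78,75 shift [ 0.0227 -0.0747  0.0258]
-39,-78,12 shift [ 0.0183 -0.1069 -0.0282]
[[ 0.9911  0.1144  0.0687]
 [-0.1335  0.8495  0.5104]
 [ 0.     -0.515   0.8572]]
```

```bash
python3 -m pendant '{"commands":[[[0.01,-0.035,0.025],0],[[0.0227,-0.0747,0.0258],0],[[0.0227,-0.0747,0.0258],0],[[0.0227,-0.0747,0.0258],0],[[0.0227,-0.0747,0.0258],0],[[0.021,-0.087,0.005],0],[[0.0195,-0.098,-0.014],0],[[0.0183,-0.1069,-0.0282],0],[[0.0183,-0.1069,-0.0282],0]]}' 1 30 >/dev/null; python3 st.py; python3 go.py "-31,-78,12" "-24,-80,12" "-18,-83,12"; python3 look.py 6 wrist; python3 head.py wrist6
```

```text
t 35.05 j [ 0.155 -0.015  1.757 -0.495  1.563  1.908] p [0.556 0.009 0.29 ]
toolz [-0.067 -0.492 -0.868] tooly [-0.119 -0.86   0.496] tilt 29.745587834516908 tilt dir az -97.76393094488215 F [ 0.93  -0.095  0.143] M [ 0.292 -0.062 -0.022] w 0.00038060773101375494 gf 0.0
tcp in D mm [-40.5059 -76.5967   9.2786]
-31,-78,12 shift [ 0.0094 -0.0011  0.0031]
-24,-80,12 shift [ 0.0162 -0.0037  0.0041]
-18,-83,12 shift [ 0.0218 -0.0071  0.0056]
wrist lamp_throat 0.82 W [0.5988 0.0644 0.2405] tool [ 0.0345 -0.0778  0.013 ]
wrist lamp_lens 0.89 W [0.6054 0.0236 0.2935] tool [ 0.0467 -0.0173 -0.0134]
wrist lamp 0.87 W [0.5857 0.0556 0.2336] tool [ 0.0227 -0.0721  0.0243]
wrist door_edge 0.95 W [0.6069 0.0618 0.2439] tool [ 0.0428 -0.0749  0.0108]
wrist6
 edge x [0.0144 0.0168 0.0187] y [-0.0085 -0.0077] z -0.12884393846774947
 head n 8513 z med 0.043047942247772676 rect ((-4.284040451049805, -61.12557601928711), (68.1009292602539, 21.04819679260254), 46.13974380493164) long axis az 46.13974380493164 beam -43.86025619506836 136.13974380493164
```

View pics/wrist6.png

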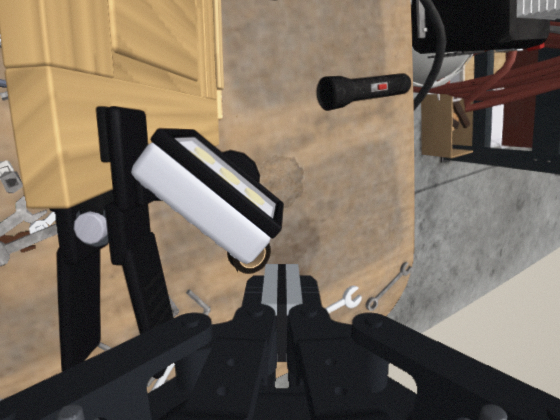

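```bash
python3 -m pendant '{"commands":[[[0.0094,-0.0011,0.0031],0],[[0.013,-0.0024,0.0036],0],[[0.0162,-0.0037,0.0041],0],[[0.019,-0.0054,0.005],0],[[0.0218,-0.0071,0.0056],0],[[0.0218,-0.0071,0.0056],0]]}' 1 30 >/dev/null; python3 st.py|tail -1;python3 go.py "-14,-84,12" "-11,-84,12" ; python3 look.py 7 wrist >/dev/null
cat > h2.py <<'E'
from head import *
# white back edge/top face: use bright pixels of the head's top face near z=.043
P,C,(u,v)=dpts(sys.argv[1])
k=(C.min(1)>110)&(abs(P[:,2]-.043)<.004)&(P[:,0]>-.03)&(P[:,0]<.05)&(P[:,1]<-.02)&(P[:,1]>-.1)
m=np.zeros((420,560),np.uint8);m[v[k],u[k]]=1
n,lab,st_,_=cv2.connectedComponentsWithStats(m);i=1+np.argmax(st_[1:,4]);s=lab[v,u]==i
Q=P[k&s]*1000
r=cv2.minAreaRect(Q[:,:2].astype(np.float32));w_,h_=r[1];a=r[2] if w_>h_ else r[2]+90
e,V=np.linalg.eigh(np.cov(Q[:,:2].T));g=np.degrees(np.arctan2(V[1,1],V[0,1]))%180
print(len(Q),r,"beam rect",a-90,"pca",g-90)
E
python3 h2.py wrist5; python3 h2.py wrist6; python3 h2.py wrist7
```

```text
toolz [-0.066 -0.495 -0.867] tooly [-0.124 -0.858  0.499] tilt 29.930374786555994 tilt dir az -97.56413884532101 F [-6.564 -3.939  5.929] M [-0.819  1.011 -0.477] w -0.00023953685560869334 gf 4.8357960395514965
tcp in D mm [-16.9503 -87.0458  15.5693]
-14,-84,12 shift [ 0.003   0.0004 -0.0046]
-11,-84,12 shift [ 0.006  -0.     -0.0046]
2323 ((0.5464944839477539, -53.259368896484375), (47.3936882019043, 12.44516658782959), 49.86394500732422) beam rect -40.13605499267578 pca -39.83251543584387
5898 ((0.1109771728515625, -52.66083526611328), (48.079673767089844, 14.617921829223633), 50.36653137207031) beam rect -39.63346862792969 pca -40.094466260263545
4447 ((0.6082388162612915, -53.98314666748047), (47.37555694580078, 13.577146530151367), 70.24405670166016) beam rect -19.755943298339844 pca -19.536100705345774
```

```bash
python3 -m pendant '{"commands":[[[-0.017,0,-0.003],0],[[-0.017,0,-0.003],0]]}' 1 30 >/dev/null; python3 st.py|tail -1;python3 go.py "-34,-73,12" "-28,-73,12" "-22,-75,12" "-18,-77,12" "-15,-78,12"
```

```text
toolz [-0.063 -0.491 -0.869] tooly [-0.122 -0.86   0.495] tilt 29.66430275293369 tilt dir az -97.2952465501396 F [ 0.543 -0.43   0.48 ] M [0.279 0.023 0.005] w -1.1343293364637971e-05 gf 0.0
tcp in D mm [-33.9334 -84.8738  10.7141]
-34,-73,12 shift [ 0.0014  0.0108 -0.005 ]
-28,-73,12 shift [ 0.0073  0.01   -0.005 ]
-22,-75,12 shift [ 0.013   0.0075 -0.004 ]
-18,-77,12 shift [ 0.0168  0.0052 -0.003 ]
-15,-78,12 shift [ 0.0196  0.004  -0.0024]
```

```bash
python3 -m pendant '{"commands":[[[0.0014,0.0108,-0.005],0],[[0.0014,0.0108,-0.005],0],[[0.0073,0.01,-0.005],0],[[0.01,0.0088,-0.0045],0],[[0.013,0.0075,-0.004],0],[[0.0168,0.0052,-0.003],0],[[0.0168,0.0052,-0.003],0]]}' 1 30 >/dev/null; python3 st.py|tail -1; python3 look.py 8 wrist >/dev/null;python3 h2.py wrist8; python3 go.py "-14,-80,12" "-11,-82,12" "-8,-82,12"
```

```text
toolz [-0.063 -0.491 -0.869] tooly [-0.122 -0.86   0.495] tilt 29.68996432190973 tilt dir az -97.27797671018769 F [-2.021 -0.122 -0.032] M [ 0.029  0.121 -0.111] w -0.0001303559002442263 gf 0.6035976616112748
4898 ((-0.5242562294006348, -54.66267395019531), (15.567951202392578, 47.163578033447266), 0.9554161429405212) beam rect 0.9554161429405212 pca 0.8963933792051222
tcp in D mm [-17.1515 -76.8328  12.3221]
-14,-80,12 shift [ 0.0027 -0.0033  0.0014]
-11,-82,12 shift [ 0.0055 -0.0054  0.0024]
-8,-82,12 shift [ 0.0085 -0.0058  0.0024]
```

```bash
python3 -m pendant '{"commands":[[[0.0014,-0.0016,0.0007],0],[[0.0027,-0.0033,0.0014],0],[[0.004,-0.0043,0.002],0],[[0.0055,-0.0054,0.0024],0],[[0.0055,-0.0054,0.0024],0]]}' 1 30 >/dev/null; python3 st.py|tail -1; python3 look.py 9 wrist >/dev/null;python3 h2.py wrist9; python3 go.py "-9,-82,12" "-7,-82,12" "-5,-83,12"
```

```text
toolz [-0.062 -0.491 -0.869] tooly [-0.122 -0.86   0.495] tilt 29.67919578366373 tilt dir az -97.23807008097761 F [-1.429  0.123 -0.608] M [ 0.35   0.189 -0.12 ] w 0.00025063287432052547 gf 0.5983126990031451
4752 ((-0.022513151168823242, -56.3471565246582), (15.888566970825195, 48.874237060546875), 14.69977855682373) beam rect 14.69977855682373 pca 15.507715307100042
tcp in D mm [-11.1083 -82.2053  11.9379]
-9,-82,12 shift [ 0.0021 -0.0001 -0.0001]
-7,-82,12 shift [ 0.0041 -0.0003 -0.0001]
-5,-83,12 shift [ 0.006  -0.0015  0.0005]
```

```bash
python3 -m pendant '{"commands":[[[0.0015,-0.0002,0],0],[[0.003,-0.0004,0],0],[[0.003,-0.0004,0],0]]}' 1 30 >/dev/null; python3 st.py|tail -1; python3 look.py 10 wrist >/dev/null;python3 h2.py wrist10
```

```text
toolz [-0.063 -0.491 -0.869] tooly [-0.122 -0.86   0.495] tilt 29.694331484199303 tilt dir az -97.26827532660948 F [-1.358 -0.208  0.757] M [ 0.09   0.269 -0.175] w -0.00033913992056461354 gf 0.8334150386508554
4166 ((0.05201292037963867, -55.91234588623047), (14.209637641906738, 47.51130676269531), 23.934276580810547) beam rect 23.934276580810547 pca 22.5867626936587
```

```bash
python3 -m pendant '{"commands":[[[0.0011,-0.0001,0],0],[[0.0022,-0.0003,0],0],[[0.0022,-0.0003,0],0]]}' 1 30 >/dev/null; python3 look.py 11 wrist >/dev/null;python3 h2.py wrist11;  python3 -m pendant '{"commands":[[[-0.02,0.003,0],0],[[-0.03,0.004,0],0],[[-0.03,0.004,0],0]]}' 1 30 >/dev/null; python3 st.py; python3 look.py 12 wrist side scene;python3 h2.py wrist12;python3 head.py wrist12 side12 scene12
```

```text
3617 ((0.14423179626464844, -55.95550537109375), (13.935129165649414, 47.759056091308594), 30.233234405517578) beam rect 30.233234405517578 pca 25.1619200555091
t 39.45 j [ 0.148 -0.017  1.749 -0.497  1.562  1.9  ] p [0.56  0.005 0.296]
toolz [-0.061 -0.491 -0.869] tooly [-0.122 -0.861  0.495] tilt 29.647962661851327 tilt dir az -97.08721940341238 F [ 1.305  0.103 -0.485] M [ 0.241 -0.03  -0.023] w 0.00015762793064467252 gf 0.0
wrist lamp_throat 0.77 W [0.5999 0.0649 0.2413] tool [ 0.0314 -0.0835  0.0155]
wrist lamp_lens 0.8 W [0.6085 0.0325 0.2853] tool [ 0.0447 -0.0349 -0.0074]
wrist lamp 0.69 W [0.5869 0.0543 0.2341] tool [ 0.0199 -0.0763  0.0277]
side lamp_throat 0.32 W [ 0.6237 -0.2895 -0.0026] tool [0.1013 0.098  0.4   ]
side lamp_lens 0.59 W [0.6147 0.0371 0.2855] tool [ 0.0502 -0.0395 -0.0102]
side lamp 0.95 W [0.588  0.0567 0.2291] tool [ 0.0206 -0.0809  0.0308]
side door_edge 0.65 W [0.6062 0.0703 0.2415] tool [ 0.0369 -0.0888  0.0122]
scene lamp_throat 0.78 W [0.6044 0.0614 0.2435] tool [ 0.0364 -0.0799  0.015 ]
scene lamp_lens 0.75 W [0.6147 0.0315 0.2801] tool [ 0.0509 -
[... 536 characters left out ...]
30.28574562072754) long axis az 30.28574562072754 beam -59.71425437927246 120.28574562072754
side12
 edge x [0.0011 0.0017 0.0043] y [-0.004   0.0102] z -0.12990833439349847
 head n 345 z med 0.04358249786437514 rect ((3.9361610412597656, -52.617164611816406), (18.623525619506836, 49.907928466796875), 30.48195457458496) long axis az 120.48195457458496 beam 30.48195457458496 210.48195457458496
scene12
 edge x [-0.0019  0.0004  0.0031] y [-0.0106  0.0064] z -0.1299431246590615
 head n 42 z med 0.03498890447604784 rect ((-13.26363468170166, -74.2447509765625), (53.210697174072266, 49.976375579833984), 52.110984802246094) long axis az 52.110984802246094 beam -37.889015197753906 142.1109848022461
```

```bash
python3 -m pendant '{"commands":[[[-0.02,0.01,0.02],0],[[-0.04,0.03,0.055],0],[[-0.06,0.045,0.09],0],[[-0.08,0.06,0.12],0],[[-0.08,0.06,0.12],0],[[-0.08,0.06,0.12],0]]}' 1 30 >/dev/null; python3 st.py; python3 look.py 13 wrist scene side >/dev/null; python3 h2.py wrist13
python3 - <<'E'
from head import *
for f in ["scene0","scene13"]:
    z=np.load(f+".npz");d=z["d"];ci=camera_info("scene");v,u=np.nonzero(d>0);P=(unproj(ci,np.c_[u,v],d[v,u])-E)@D
    k=(P[:,0]>.04)&(P[:,0]<.19)&(abs(P[:,1]+.008)<.006)&(P[:,2]>-.2)&(P[:,2]<.03);Q=P[k]
    for _ in range(3):
        A=np.c_[Q[:,0],Q[:,2],np.ones(len(Q))];c=np.linalg.lstsq(A,Q[:,1],rcond=None)[0];r=abs(A@c-Q[:,1]);Q=Q[r<.002] if (r<.002).sum()>200 else Q
    print(f,len(Q),"face slope deg (yaw, lean)",np.degrees(c[:2]),c[2]*1000)
P,C,(u,v)=dpts("wrist13")
k=(abs(P[:,1])<.035)&(P[:,0]>-.1)&(P[:,0]<.04)&(P[:,2]>.005)&(P[:,2]<.03);P=P[k]
for x0 in [-.08,-.06,-.04,-.02,.02,.03]:
    kk=abs(P[:,0]-x0)<.003;y=np.sort(P[kk,1])
    if len(y)>4:
        g=np.split(y,np.nonzero(np.diff(y)>.003)[0]+1);print(x0,[(round(a[0],4),round(a[-1],4)) for a in g if len(a)>3],np.percentile(P[kk,2],[50,95]))
import cv2
a=cv2.imread("pics/wrist13.png");b=cv2.resize(cv2.imread("pics/scene13.png")[100:310,130:340],(420,420))
cv2.imwrite("pics/m13.png",cv2.resize(cv2.hconcat([a,b]),(800,343)))
E
```

```text
t 40.8 j [ 0.283 -0.182  1.703 -0.487  1.81   1.92 ] p [0.48  0.065 0.416]
toolz [-0.06  -0.491 -0.869] tooly [-0.122 -0.861  0.494] tilt 29.61312071141362 tilt dir az -96.95556800974369 F [ 0.7    0.163 -0.263] M [ 0.278 -0.018  0.008] w -6.30940391981158e-05 gf 0.0
1682 ((-0.4597616195678711, -55.98857879638672), (14.431375503540039, 46.846492767333984), 30.39679718017578) beam rect 30.39679718017578 pca 29.734740526614544
scene0 2240 face slope deg (yaw, lean) [-1.275  -0.5148] -3.894471012835862
scene13 2161 face slope deg (yaw, lean) [-1.5959 -0.2105] -2.545559293196784
-0.08 [(np.float64(-0.0251), np.float64(-0.0181)), (np.float64(0.0163), np.float64(0.0231))] [0.0173 0.0193]
-0.06 [(np.float64(-0.0225), np.float64(-0.0155)), (np.float64(0.0139), np.float64(0.02))] [0.0163 0.0186]
-0.04 [(np.float64(-0.02), np.float64(-0.0126)), (np.float64(0.011), np.float64(0.0175))] [0.0157 0.0175]
-0.02 [(np.float64(-0.0155), np.float64(0.0141))] [0.0155 0.0171]
0.02 [(np.float64(-0.0176), np.float64(-0.0069))] [0.0144 0.0263]
```

View pics/m13.png

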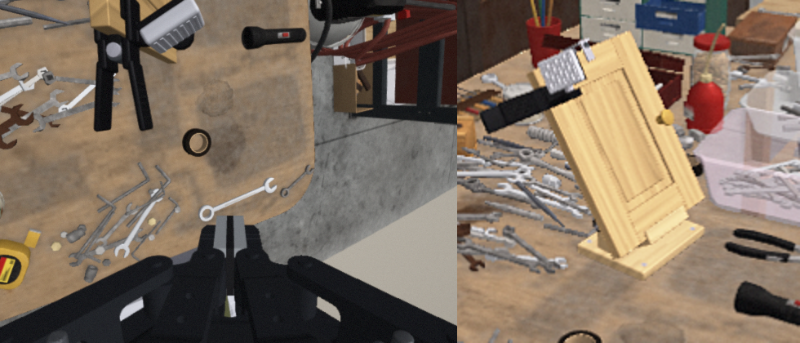

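```bash
python3 head.py scene3 scene13 side3 side13; python3 -c "
from rig import close_job
print(close_job())"
```

```text
scene3
 edge x [-0.0017  0.0003  0.0034] y [-0.0106  0.0063] z -0.12959512903620257
scene13
 edge x [-0.0015  0.0005  0.0035] y [-0.0104  0.0065] z -0.12988714587995556
 head n 100 z med 0.0355538704271223 rect ((-3.5537099838256836, -59.812164306640625), (19.233949661254883, 49.7632942199707), 44.8197135925293) long axis az 134.8197135925293 beam 44.8197135925293 224.8197135925293
side3
 edge x [0.0009 0.0016 0.0033] y [-0.005   0.0101] z -0.12974820326980918
side13
 edge x [0.0011 0.0016 0.0046] y [-0.0042  0.0101] z -0.12994802261261945
 head n 389 z med 0.043554510698464596 rect ((3.893528938293457, -52.7864875793457), (18.863237380981445, 49.179054260253906), 30.33999252319336) long axis az 120.33999252319336 beam 30.33999252319336 210.33999252319336
the job is handed in; nothing more can be done
None
```

The lamp is clipped fully home on the upper half of the door's near edge, and its beam measures about 30° to the face; the clip looks square apart from the handles reading about 2° high. It holds by itself, the door edge did not measurably move, nothing else looked disturbed, and I handed the job in at about 41 s.

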